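# Stack the lidded tubs on the pantry dock

## Task

Move the trivet that was left on the stacking dock flat onto the middle of the black rubber mat; before stacking anything, slide the dock's stop rail to the mark that suits (the mark between the bays if three tubs are out and one stack is enough, the mark beyond the open bay if there are more), and then turn its clamp knob clockwise until it is tight against its stop. Then put all the lidded food tubs away on the dock, squarely with the feet of each sitting down in the recesses under it: the bay beside the fixed end wall is to be filled three high, and the open bay is only for the tubs left over, stacked likewise. Leave the tubs standing still and the other things on the worktop where they are.

Things in the scene. Friction and masses are not known exactly. Their poses are not given: they have to be found in the camera images.
- dock: grey dock fixed on the worktop: plate 213 x 292 x 12 mm, x -78 to +135 (away from robot), y -160 to +132 mm (left) from the origin, which is at worktop height; yaw varies. Two white bays centred at y +54 (wall bay, beside a fixed end wall 50 mm high, inner face y +108) and y -54 mm (open bay), each with 4 foot recesses as in a tub's lid: floor 12 mm, rim 17 mm over the worktop
- wall_bay_low (a point): fixed point of the dock: where the origin of a tub stands when it is in the wall bay on the dock itself, 12 mm above the worktop. A tub there has its long side along the dock's y. Axes as dock
- wall_bay_mid (a point): fixed point of the dock: where the origin of a tub stands when it is second in the wall bay, 72 mm above the worktop. A tub there has its long side along the dock's y. Axes as dock
- wall_bay_top (a point): fixed point of the dock: where the origin of a tub stands when it is third in the wall bay, 132 mm above the worktop. A tub there has its long side along the dock's y. Axes as dock
- open_bay_low (a point): fixed point of the dock: where the origin of a tub stands when it is in the open bay on the dock itself, 12 mm above the worktop. A tub there has its long side along the dock's y. Axes as dock
- open_bay_mid (a point): fixed point of the dock: where the origin of a tub stands when it is second in the open bay, 72 mm above the worktop. A tub there has its long side along the dock's y. Axes as dock
- mark_one (a point): the one-stack mark: black line on the dock's front margin (x -75 to -53 mm), between the two bays at y -6 mm; the point is at x -66 mm on the line
- mark_two (a point): the two-stack mark: the same black line beyond the open bay at y -114 mm
- rail (a joint): slide of the aluminium stop rail along its slot, m; grows towards the dock's -y. 0.010 at mark_one, 0.118 at mark_two, stops at 0 and 0.126. It starts between the marks, resists with about 3 N and stays where left
- rail_pointer (a point): tip of the narrow tongue at the front end of the stop rail, 22 mm above the worktop, that shows against the marks; it is on the rail's centre plane
- rail_grip (a point): in the upright wall of the stop rail, 52 mm above the worktop, at dock x -5 mm. The wall is 12 mm thick (dock y), 103 mm long (dock x -55 to +48 mm), top edge 64 mm and lower edge 19 mm above the worktop: pinch it from above across its thickness and slide. A low slotted arm (top 23 mm above the worktop) joins it to the clamp bolt behind the bays
- knob (a joint): black clamp knob on the fixed bolt in the rail's slot, rad; grows clockwise seen from above. 0 loose (its grip bar lies along the dock's x), 1.5 is the stop: tight. Starts loose, 0 to 0.2. Friction about 0.05 N m, no spring
- knob_grip (a point): on the knob's axis (dock x +105, y 0 mm), 56 mm above the worktop, in the grip bar: 40 mm long along this point's x, 13 mm thick, its top 68 mm and its lower edge 32 mm above the worktop, over a disc 38 mm across. The axes turn with the knob
- trivet: flat wooden trivet with a cork top, loose: 60 mm (x) by 90 mm (y), 28 mm thick, 0.2 kg, origin at the centre of its underside. It lies on the rims of the wall bay at the start, long side about along the dock's y; grip it across the 60 mm
- mat: thin black rubber mat, 140 mm (x) by 150 mm (y), 3 mm thick, fixed on the worktop to the robot's right; origin at its centre at worktop height
- tub1: lidded food tub, white with blue lid (3 to 5 alike are there; missing ones read None), upright. 58 mm wide (x), 90 long (y), 65 high, 0.2 kg, straight sides. Origin: where it stands, centre under its 4 round-ended feet (10 mm across, 7 high, at x +-18, y +-34 mm). Shut lid has 4 corner recesses 16 x 16 x 5 mm deep over the feet: 3 mm play, each tub adds 60 mm. Grip its width 42 mm above origin
- tub2: another tub, exactly like tub1 (or None if missing); a half turn about z makes no difference
- tub3: another tub, exactly like tub1 (or None if missing); a half turn about z makes no difference
- tub4: another tub, exactly like tub1 (or None if missing); a half turn about z makes no difference
- tub5: another tub, exactly like tub1 (or None if missing); a half turn about z makes no difference
- mug: bystander, loose: white ceramic mug, 76 mm across, 85 mm high; origin at the centre of its underside as it stands
- jar: bystander, loose: closed glass jar, 72 mm across, 110 mm high; origin at the centre of its underside as it stands
- shaker: bystander, loose: small steel salt shaker, 40 mm across, 74 mm high; origin at the centre of its underside as it stands
- tumbler: bystander, loose: glass tumbler, 68 mm across, 100 mm high; origin at the centre of its underside as it stands
There are look-alikes about, which are no part of the job. Leave any red or yellow look-alike of the tub5 alone.

How it is judged:
By the outcome, as a careful person would: the job done as asked, in the order asked, and still so for the second after the job is handed in, with the robot touching nothing.
Of tub1, tub2, tub3, tub4, tub5 only 3 to 5 are there at a start; the rules pass over those that are not, and their reading is None.
At some moment in a run one of trivet may be knocked a few centimetres aside while the robot is not near it.
Once in a run the grip may slacken for a moment while it holds something.
It also fails if it takes over 210 s, if anything falls off the work surface, if the arm or the gripper's body presses on something with over 40 N, if the wrist force passes 120 N, or if a joint passes its speed limit or range.

## Robot

A 6-joint arm with a two-finger parallel gripper is mounted at the origin on the work surface. World frame = base frame: x ahead of the robot, y to its left, z up, the work surface at z = 0. Lengths are in mm, angles in rad, forces in N, time in s.
With the tool pointing down it reaches from about 300 to 875 mm from the base axis. Payload 4.2 kg.
Tool frame: the origin (TCP) lies midway between the tips of the shut fingers; the grasp point (between the pads) lies 19 mm behind it (hold_point_z is the distance from the TCP to the grasp point, in mm); y points along the fingers, x is the direction in which the jaws open and shut, and the axes are right-handed (so a half turn about y gives the same grasp; the last joint's range is limited). The gripper opens to 85 mm and grips with 20 to 120 N. Pads are 22 mm wide; open, the fingers measure 114 mm over their backs; the gripper's body (76 mm by 85 mm) begins 54 mm behind the grasp point. The pads swing forward as they close: fully open they stand 13 mm farther back than shut.
Start: joints at [-1.265, 0.32, 1.565, -0, 1.257, -0.02], TCP at [184.041, -544.766, 231.338] pointing down, gripper open.
Joint ranges: [-3.11, 3.11], [-0.84, 2.01], [0.21, 2.61], [-1.34, 4.49], [0.05, 2.63], [-2.56, 2.56]. Speed limits (rad/s): [2.57, 2.57, 3.14, 3.14, 3.14, 3.14].

## Interface

Orientations are given as a rotation vector (axis times angle).
In Python, from plant import get_state, snapshot, close_job, search_frame, cut_out, mark_of, hold_point_z gives the robot as it stands.
- The arm moves only by the tool step_arm, never from a script. Its argument "rows" is one flat list of numbers, 7 for each row, row after row: the shift along the world's x, y, z in m, then the turn, a rotation vector about the world's x, y, z in rad, then the opening, from 0 (shut) to 1 (fully open). In form: [x, y, z, rx, ry, rz, gripper, x, y, z, rx, ry, rz, gripper, ...]. A call has 1 to 5 rows; each row shifts and turns the commanded pose from where the row before left it; what a row does not reach is not made up. A row lasts 1/12 s, in which the tool goes at most 41.7 mm and 7.16 degrees, less where a joint would pass 70% of its speed; a pose out of reach is approached as far as the arm can. A call is refused whole if a number of a shift passes 0.0417 or a number of a turn 0.125, either way. A call with a gripper value outside its range is refused whole. The fingers move at their own pace and stop on an object; "squeeze" is the grip in N (left out, the last holds). Time passes only in rows, so rows that do not move let the fingers close. It gives the time, the measured TCP pose, the force and the opening at its end, in the units of the state.
- get_state(): the state, without advancing time (a new reading comes with each control period).
- snapshot(name): name is "scene" or "top"; returns a dict with "pixels" (480x640x3 uint8, red, green, blue), "fx", "fy", "cx", "cy" (pixels), "dist_coeffs" ([k1, k2, p1, p2, k3] as OpenCV has them; the pictures are not rectified), "pose" (4x4, takes a point from camera to world coordinates). Camera axes: x right, y down, z forward; pixel columns grow to the right and rows downward; lengths in mm; the calibration is good to about 2 mm. A picture is of the moment at which its call begins. There is no depth.
- close_job(): hands the job in, once; it reports no verdict.
Trained networks look in the newest picture that a camera, given by its name, has taken for a name from the list of things; names that differ only in an ending like _2 or _b are one class to them, and where a whole thing is asked for, a point or a joint stands for the part that bears it (a point fixed in the world has none). Each returns a list of dicts, best first, with "conf" (0 to 1); they miss things now and then, are a little off and sometimes report something else, mostly with a low value. They report only what shows in the picture. A call takes as long as a camera call. They do not tell look-alikes from the thing itself.
- search_frame(label, camera): "box" ([left, top, width, height] in pixels, round what is visible of it).
- cut_out(label, camera): "region" (480x640 bool, what is visible of it) and "box" ([left, top, width, height] in pixels, round what is visible of it).
- mark_of(label, camera): "position" ([column, row] in pixels: a listed point, or the origin of a listed thing).
The state is a dict: "time_s": time; "joint_positions": joint angles; "joint_vel": joint speeds; "effort": joint torques, N m; "tcp_pos": TCP position; "ee_rot": TCP orientation; "wrist_force": force on the tool from outside, world axes, zero at the start; "torque": the same for the moment, N m; "grip_width": opening from 0.0 (shut) to 1.0 (fully open).
Only numpy, scipy, OpenCV 4.12 (cv2) and the standard library are available. Lean on these libraries where they do the work, as an engineer would, in place of code of your own. Each camera call takes 0.05 s, during which the arm holds its last target.

## Working session

There is one attempt and no reset: what is moved stays moved. The work goes in short steps, Python scripts to look and compute and a tool call to move; the robot and the scene stay as the last step left them, time stands still between calls to the robot, and variables do not carry over. Pictures are saved under pics/ and viewed, and the job is handed in when it is done.

Besides the shell and the picture viewer there is one more tool, called after "Request:" as name(argument=value, ...) on one line, values as JSON. step_arm: Moves the arm, as the interface text tells. Its arguments: {"type":"object","properties":{"rows":{"type":"array"},"squeeze":{"type":"number"}},"required":["rows"]}

```bash
mkdir -p pics; ls; python3 - <<'E'
from plant import *
import cv2
for n in("scene","top"):
    s=snapshot(n);cv2.imwrite(f"pics/{n}0.png",s["pixels"][:,:,::-1]);print(n,s["fx"],s["fy"],s["cx"],s["cy"],s["dist_coeffs"]);print(s["pose"])
print(get_state(),hold_point_z)
E
```

```text
pics
scene 455.42154815472014 455.42154815472014 324.414606574009 239.96909766354054 [-0.10482285  0.          0.          0.          0.        ]
[[-8.87705721e-01  3.18314489e-01 -3.32647619e-01  9.55909494e+02]
 [ 4.60409695e-01  6.11831094e-01 -6.43183975e-01  8.81626915e+02]
 [-1.21062149e-03 -7.24112283e-01 -6.89681039e-01  1.00899333e+03]
 [ 0.00000000e+00  0.00000000e+00  0.00000000e+00  1.00000000e+00]]
top 510.89806448678274 510.89806448678274 316.29269797558936 245.12685777755834 [0.02728806 0.         0.         0.         0.        ]
[[-2.34054525e-02 -9.83589665e-01  1.78895379e-01  2.55307014e+02]
 [-9.99720848e-01  2.24499953e-02 -7.36372002e-03  4.61559433e+01]
 [ 3.22667849e-03 -1.79017791e-01 -9.83840546e-01  1.62249250e+03]
 [ 0.00000000e+00  0.00000000e+00  0.00000000e+00  1.00000000e+00]]
{'time_s': 0.1, 'joint_positions': array([-1.26503252e+00,  3.20224800e-01,  1.56556896e+00, -1.06557350e-05,
        1.25735955e+00, -1.99904267e-02]), 'joint_vel': array([-9.53961960e-06, -3.19868726e-04, -1.34867864e-03,  1.40775870e-03,
        1.20091457e-03, -6.19870924e-04]), 'effort': array([ 4.16909588e-04, -4.16412771e+01, -2.34704751e+01,  7.63135586e-05,
        4.84615666e-03,  3.01904358e-06]), 'tcp_pos': array([ 183.88995757, -544.35910308,  230.56350503]), 'ee_rot': array([-1.34492878,  0.96687226, -0.96479258]), 'wrist_force': array([-0.05557769,  0.4515358 , -0.87419804]), 'torque': array([ 0.06622736,  0.00846289, -0.01365224]), 'grip_width': 0.9996368156947084} 18.700000000000003
```

View pics/scene0.png

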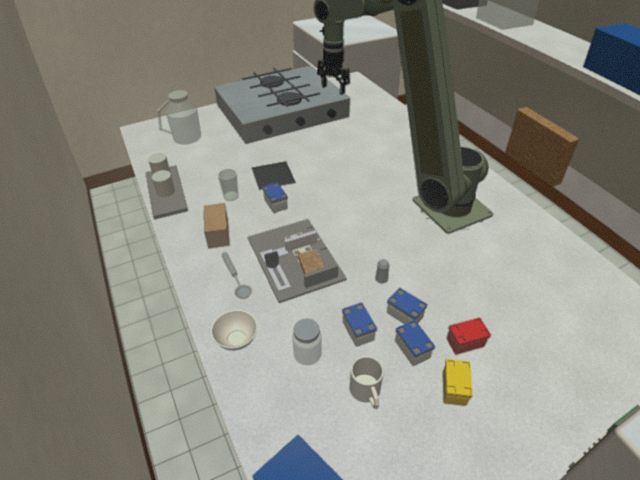

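View pics/top0.png

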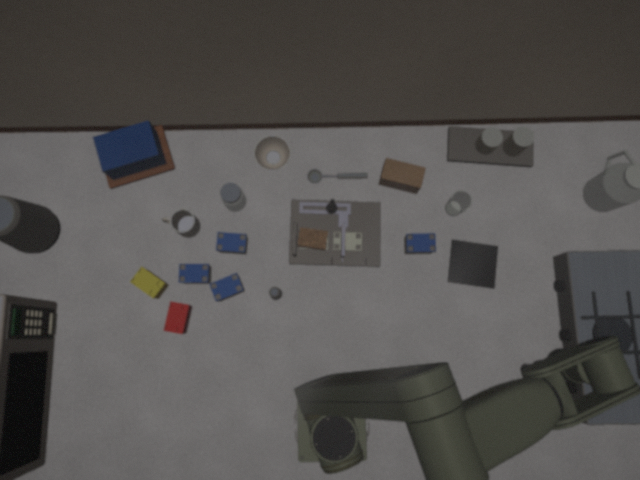

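```bash
cat > h.py <<'E'
from plant import *
import numpy as np, cv2
from scipy.spatial.transform import Rotation as R
from scipy.optimize import least_squares
def cam(s):
    K=np.array([[s["fx"],0,s["cx"]],[0,s["fy"],s["cy"]],[0,0,1]]);return K,np.array(s["dist_coeffs"]),np.array(s["pose"])
def unproj(s,uv,z):
    K,d,P=cam(s);p=cv2.undistortPoints(np.array(uv,float).reshape(-1,1,2),K,d).reshape(-1,2)
    r=np.c_[p,np.ones(len(p))]@P[:3,:3].T;o=P[:3,3];t=(z-o[2])/r[:,2];return o+r*t[:,None]
def proj(s,X):
    K,d,P=cam(s);Ri=P[:3,:3].T;return cv2.projectPoints(np.array(X,float).reshape(-1,1,3),cv2.Rodrigues(Ri)[0],-Ri@P[:3,3],K,d)[0].reshape(-1,2)
def crop(s,x,y,w,h,k,name):
    c=s["pixels"][y:y+h,x:x+w,::-1];cv2.imwrite("pics/"+name,cv2.resize(np.clip(c.astype(float)*1.3,0,255).astype(np.uint8),None,fx=k,fy=k,interpolation=cv2.INTER_CUBIC))
def loc(x,y,z,yaw,pts):
    c,s_=np.cos(yaw),np.sin(yaw);p=np.array(pts,float).reshape(-1,3);return np.c_[x+c*p[:,0]-s_*p[:,1],y+s_*p[:,0]+c*p[:,1],z+p[:,2]]
E
python3 - <<'E'
from h import *
H=dict(tub1=0,trivet=17,mat=0,mug=0,jar=0,shaker=0,tumbler=0,dock=0,mark_one=12,mark_two=12,rail_pointer=22,rail_grip=52,knob_grip=56,wall_bay_low=12,open_bay_low=12)
for n in("top","scene"):
    s=snapshot(n)
    for l,z in H.items():
        for r in mark_of(l,n):
            if r["conf"]>.2: print(n,l,round(r["conf"],2),np.round(r["position"],1),np.round(unproj(s,[r["position"]],z)[0]))
    crop(s,*((270,180,180,110,4) if n=="top" else (235,140,180,170,4)),f"c_{n}.png")
    crop(s,*((120,210,180,130,4) if n=="top" else (320,270,190,150,4)),f"d_{n}.png")
E
```

```text
top tub1 0.97 [197.5 276.6] [457. 415.   0.]
top tub1 0.96 [417.7 247.2] [ 536. -293.    0.]
top tub1 0.87 [180.7 318.5] [326. 465.   0.]
top tub1 0.78 [228.8 290.1] [412. 315.   0.]
top tub1 0.7 [238.3 244.2] [559. 285.   0.]
top tub1 0.6 [155.9 282.6] [441. 546.   0.]
top tub1 0.6 [313.8 240.1] [567.  42.   0.]
top tub1 0.45 [449.9 209.6] [ 658. -405.    0.]
top tub1 0.34 [342.1 261.9] [494. -48.   0.]
top trivet 0.77 [311.4 238.3] [570.  49.  17.]
top trivet 0.75 [344.2 241.5] [557. -55.  17.]
top trivet 0.74 [275.4 293.6] [396. 166.  17.]
top mat 0.73 [473.8 268.2] [ 464. -468.    0.]
top mug 0.92 [185.6 225.6] [624. 456.   0.]
top jar 0.61 [235.2 200.9] [704. 296.   0.]
top shaker 0.66 [469.2 266.1] [ 471. -453.    0.]
top shaker 0.52 [276.9 292.2] [401. 163.   0.]
top tumbler 0.72 [450.9 209.7] [ 658. -408.    0.]
top dock 0.69 [330.6 240.2] [565. -13.   0.]
top mark_one 0.61 [335.2 263.5] [487. -25.  12.]
top mark_two 0.8 [364.3 261.9] [ 490. -117.   12.]
top rail_pointer 0.59 [338.5 259.7] [498. -35.  22.]
top rail_grip 0.8 [342.4 240.5] [554. -48.  52.]
top rail_grip 0.59 [3
[... 637 characters left out ...]
364.7 385.4] [618. 440.   0.]
scene mug 0.45 [310.4 238.2] [506. -88.   0.]
scene jar 0.69 [309.5 355.6] [700. 303.  -0.]
scene shaker 0.62 [379.3 275.6] [395. 152.  -0.]
scene tumbler 0.6 [228.3 195.2] [ 669. -427.    0.]
scene dock 0.54 [317.4 239.1] [487. -73.   0.]
scene mark_one 0.91 [323.7 247.8] [493. -18.  12.]
scene mark_two 0.93 [312.4 225.2] [ 478. -129.   12.]
scene rail_pointer 0.93 [314.8 237.8] [502. -62.  22.]
scene rail_grip 0.8 [298.9 235. ] [554. -67.  52.]
scene knob_grip 0.58 [269.3 257.4] [673. -16.  56.]
scene wall_bay_low 0.78 [312.3 269.4] [565.  48.  12.]
scene wall_bay_low 0.58 [295.4 234.7] [ 546. -113.   12.]
scene open_bay_low 0.92 [296.1 244.5] [563. -71.  12.]
```

View pics/c_top.png

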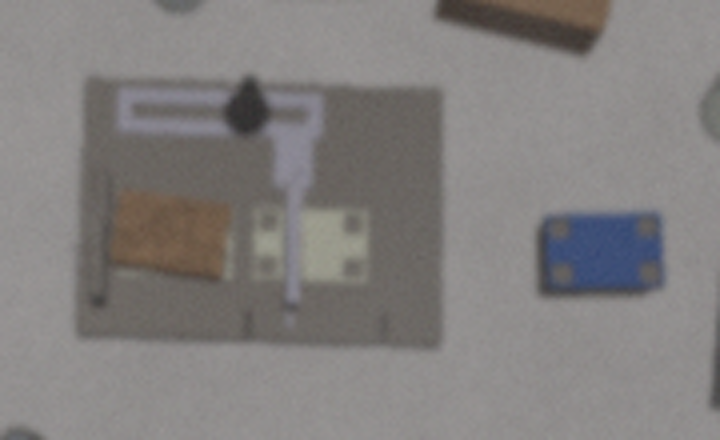

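View pics/c_scene.png

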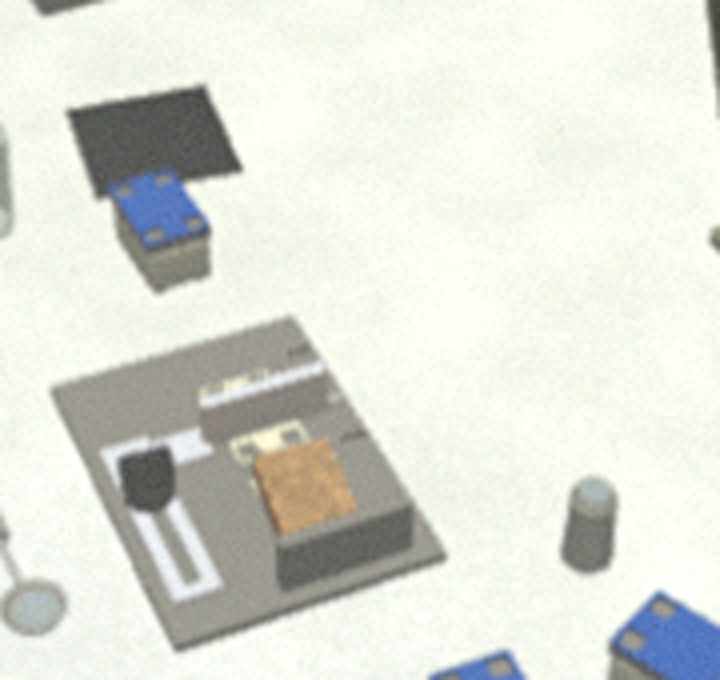

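View pics/d_top.png

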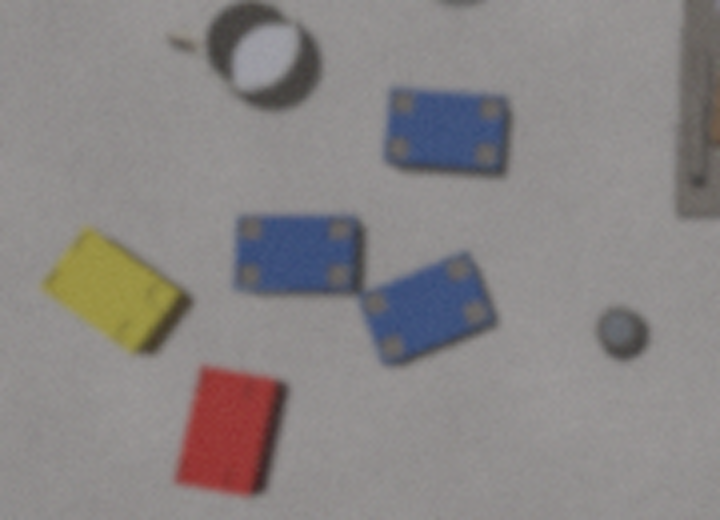

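View pics/d_scene.png

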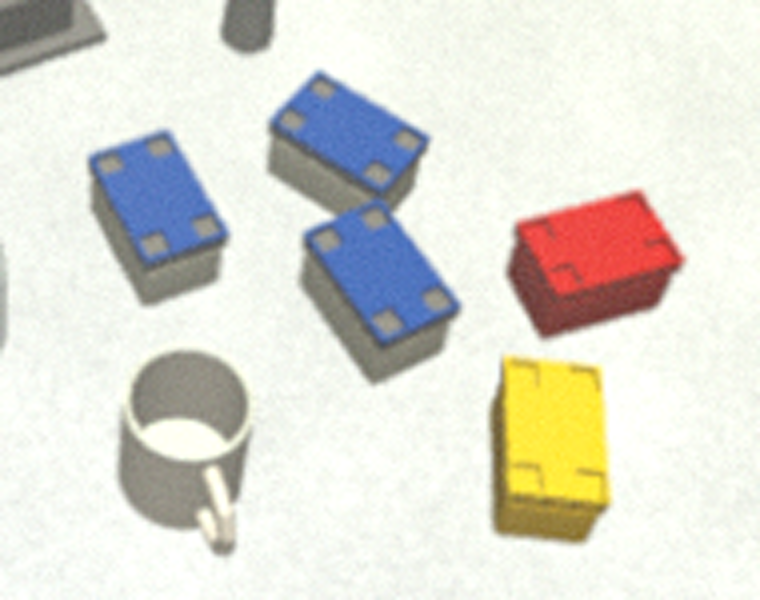

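```bash
cat >> h.py <<'E'
def chan(s,mode):
    p=cv2.GaussianBlur(s["pixels"].astype(np.float32),(0,0),0.8)
    if mode=="blue": return p[...,2]-p[...,0]
    if mode=="tan": return p[...,0]-p[...,2]
    return p.mean(2)
def fit(views,edges,x0,mode="gray",sgn=None,rng=4,z0=0,n=15,it=8,span=(.1,.9)):
    """views: list of (snap, edges list of (p,q)); fit x,y,yaw"""
    v=np.array(x0,float)
    res=None
    for k in range(it):
        r=rng if k<3 else max(1.5,rng/2)
        A=[];b=[]
        for s,E in zip(views,edges):
            im=chan(s,mode)
            for p,q in E:
                t=np.linspace(*span,n)[:,None];P=np.array(p)*(1-t)+np.array(q)*t
                f=lambda v:proj(s,loc(v[0],v[1],z0,v[2],P))
                u=f(v);d=u[-1]-u[0];nn=np.array([-d[1],d[0]])/np.linalg.norm(d)
                off=np.arange(-r-1,r+1.01,.25)
                S=u[:,None]+off[None,:,None]*nn
                g=cv2.remap(im,S[...,0].astype(np.float32),S[...,1].astype(np.float32),cv2.INTER_CUBIC)
                g=np.abs(np.gradient(g,axis=1))[:,4:-4];o=off[4:-4]
                w=g**3;e=(w*o).sum(1)/w.sum(1);ok=g.max(1)>.35*np.median(g.max(1))
                J=np.stack([((f(v+h)-u)@nn)/np.abs(h).sum() for h in np.diag([1,1,.01])],1)
                A.append(J[ok]);b.append(e[ok])
        A=np.vstack(A);b=np.hstack(b);D=np.diag([1,1,.01])
        w=1/(1+(b/1.0)**2) if k>2 else np.ones(len(b))
        dv=np.linalg.lstsq((A@D)*w[:,None],b*w,rcond=None)[0];v=v+D@dv
    return v,np.sqrt(np.mean((A@D@dv-b)**2))
def box(hx,hy,z):
    c=[(-hx,-hy,z),(hx,-hy,z),(hx,hy,z),(-hx,hy,z)];return [(c[i],c[(i+1)%4]) for i in range(4)]
def rectfit(s,mask,z):
    c=max(cv2.findContours(mask.astype(np.uint8),cv2.RETR_EXTERNAL,cv2.CHAIN_APPROX_NONE)[0],key=cv2.contourArea)
    w=unproj(s,c.reshape(-1,2),z)[:,:2].astype(np.float32);return cv2.minAreaRect(w)
def tubs(s,z=65):
    p=s["pixels"].astype(int);m=((p[...,2]-p[...,0])>40).astype(np.uint8);m=cv2.morphologyEx(m,cv2.MORPH_CLOSE,np.ones((7,7)))
    n,l,st,_=cv2.connectedComponentsWithStats(m);out=[]
    for i in range(1,n):
        if 150<st[i,4]<2500: out.append((st[i],rectfit(s,l==i,z)))
    return out
def dedges(camname):
    # dock plate silhouette
    X0,X1,Y0,Y1=-78,135,-160,132
    if camname=="top":  # camera at -x side
        z=dict(n=0,f=12,l=12,r=12)
    else: z=dict(n=12,f=0,l=0,r=12)
    return [((X0,Y0,z["n"]),(X0,Y1,z["n"])),((X1,Y0,z["f"]),(X1,Y1,z["f"])),((X0,Y1,z["l"]),(X1,Y1,z["l"])),((X0,Y0,z["r"]),(X1,Y0,z["r"]))]
E
cat > look.py <<'E'
from h import *
S={n:snapshot(n) for n in("top","scene")}
d0=(560,-12,0.0)
for n in S: print(n,"dock",fit([S[n]],[dedges(n)],d0))
print("both",fit([S["top"],S["scene"]],[dedges("top"),dedges("scene")],d0))
for n in S:
    for st,r in tubs(S[n]): print(n,"blue",st[:5],np.round(r[0],1),np.round(r[1],1),round(r[2],1))
L=[(457,415,0),(540,-298,0),(415,316,.4),(553,292,0)]
for x in L:
    for n in S:
        print(n,fit([S[n]],[box(29,45,65)],x,mode="blue"))
m=(470,-475,0)
for n in S: print(n,"mat",fit([S[n]],[box(70,75,3)],m))
t=(568,46,0)
for n in S: print(n,"triv",fit([S[n]],[box(30,45,45)],t,mode="tan"))
E
python3 look.py
```

```text
top dock (array([ 5.61478756e+02, -1.09436939e+01, -5.48768467e-02]), np.float64(0.21153733825999993))
scene dock (array([ 5.61868798e+02, -1.36876677e+01, -5.49200383e-02]), np.float64(0.31596497235330767))
both (array([ 5.61767279e+02, -1.14429220e+01, -5.51206117e-02]), np.float64(0.37870354836670006))
top blue [  95  123   61   45 1679] [878.6 636.3] [110.8 173.6] 18.7
top blue [218 234  27  17 283] [554.4 298.5] [63.3 61. ] 40.7
top blue [408 235  26  16 265] [ 541.4 -289.7] [61.9 59.1] 46.1
top blue [180 265  27  17 290] [460.5 413.9] [79.7 49.3] 88.7
top blue [213 277  26  20 314] [416.9 314.1] [64.3 61.5] 69.6
scene blue [262 183  25  18 264] [ 541.  -292.9] [91.2 57.9] 89.2
scene blue [ 388  288   46   68 1307] [435.7 364.8] [211.   96.7] 69.8
scene blue [343 303  34  33 641] [556.2 299.3] [89.7 58. ] 84.6
scene blue [ 253  436   89   44 2115] [844.7 545.2] [ 89. 175.] 63.0
top (array([ 4.60846625e+02,  4.12464068e+02, -2.54259094e-02]), np.float64(0.30149757764438345))
scene (array([ 4.62287049e+02,  4.12975344e+02, -2.59927840e-02]), np.float64(0.26896887746492243))
top (a
[... 289 characters left out ...]
e (array([4.16799116e+02, 3.12869724e+02, 3.72362500e-01]), np.float64(0.2647856366904784))
top (array([ 5.54866695e+02,  2.98713302e+02, -8.61361020e-02]), np.float64(0.2857255356443363))
scene (array([ 5.56080707e+02,  2.98997721e+02, -9.92273307e-02]), np.float64(0.25491531562759173))
top mat (array([ 4.78846864e+02, -4.63443658e+02, -1.68866648e-01]), np.float64(0.20051065066722717))
scene mat (array([ 4.79004164e+02, -4.66423037e+02, -1.70874159e-01]), np.float64(0.5536330671104633))
top triv (array([ 5.66080347e+02,  4.66557502e+01, -1.70974365e-01]), np.float64(0.19563622481574613))
scene triv (array([ 5.67164859e+02,  3.86434483e+01, -1.72250180e-01]), np.float64(0.8222681223724366))
```

```bash
cat > st.py <<'E'
import sys
from h import *
def plan(tx,ty,tz,yaw):
    g=get_state();M=R.from_rotvec(g["ee_rot"]).as_matrix();a=np.arctan2(M[1,0],M[0,0])
    dy=(yaw-a+np.pi/2)%np.pi-np.pi/2
    print("tcp",np.round(g["tcp_pos"],1),"jaw yaw %.3f"%a,"approach",np.round(M[:,1],3),"j",np.round(g["joint_positions"],2),"w %.3f t %.1f"%(g["grip_width"],g["time_s"]))
    print("delta mm",np.round(np.array([tx,ty,tz])-g["tcp_pos"],1),"rz %.3f (or %.3f)"%(dy,dy-np.sign(dy)*np.pi))
if __name__=="__main__": plan(*map(float,sys.argv[1:5]))
E
python3 st.py 566.5 46 120 -0.171; python3 - <<'E'
from h import *
d=(561.7,-12.2,-.055)
for n,p in dict(knob=(105,0,56),wall=(0,54,0),openb=(0,-54,0),m2=(-5,-114,0)).items(): print(n,np.round(loc(*d[:2],0,d[2],[p]),1))
S=snapshot("top");S2=snapshot("scene")
for s,n in((S,"top"),(S2,"scene")):
    ed=[((-50,-6,64),(44,-6,64)),((-50,6,64),(44,6,64))]
    for y in (-30,-40,-45,-50):
      o=loc(*d[:2],0,d[2],[(0,y,0)])[0]
      u=proj(s,loc(*d[:2],0,d[2],[(-55,y-6,64),(48,y-6,64),(48,y+6,64),(-55,y+6,64)]))
      print(n,y,np.round(u,1).tolist())
E
```

```text
tcp [ 184.  -544.8  231.3] jaw yaw -1.245 approach [ 0. -0. -1.] j [-1.27  0.32  1.56 -0.    1.26 -0.02] w 1.000 t 1.8
delta mm [ 382.5  590.8 -111.3] rz 1.074 (or -2.068)
knob [[666.5 -18.   56. ]]
wall [[564.7  41.7   0. ]]
openb [[558.7 -66.1   0. ]]
m2 [[ 550.4 -125.8    0. ]]
top -30 [[342.3, 255.3], [343.1, 222.8], [339.2, 222.7], [338.4, 255.2]]
top -40 [[345.5, 255.4], [346.3, 222.9], [342.4, 222.8], [341.7, 255.3]]
top -45 [[347.2, 255.5], [347.9, 223.0], [344.0, 222.8], [343.3, 255.4]]
top -50 [[348.8, 255.5], [349.4, 223.0], [345.6, 222.9], [344.9, 255.4]]
scene -30 [[316.2, 231.4], [284.8, 240.9], [286.2, 243.5], [317.8, 233.8]]
scene -40 [[314.9, 229.4], [283.6, 238.9], [285.0, 241.4], [316.5, 231.8]]
scene -45 [[314.3, 228.4], [283.1, 237.8], [284.5, 240.3], [315.9, 230.8]]
scene -50 [[313.7, 227.4], [282.5, 236.8], [283.9, 239.3], [315.2, 229.8]]
```

Request:
step_arm(rows=[0.024, 0.037, 0, 0, 0, 0.067, 1, 0.024, 0.037, 0, 0, 0, 0.067, 1, 0.024, 0.037, 0, 0, 0, 0.067, 1, 0.024, 0.037, 0, 0, 0, 0.067, 1, 0.024, 0.037, 0, 0, 0, 0.067, 1], squeeze=40)

```text
time_s: 2.32
tcp_pos: [298.0, -368.4, 231.4]
ee_rot: [-1.452, 0.708, -0.709]
wrist_force: [1.7, -0.5, 0.4]
grip_width: 0.997
```

Request:
step_arm(rows=[0.024, 0.037, 0, 0, 0, 0.067, 1, 0.024, 0.037, 0, 0, 0, 0.067, 1, 0.024, 0.037, 0, 0, 0, 0.067, 1, 0.024, 0.037, 0, 0, 0, 0.067, 1, 0.024, 0.037, 0, 0, 0, 0.067, 1])

```text
time_s: 2.73
tcp_pos: [411.5, -193.3, 231.7]
ee_rot: [-1.524, 0.447, -0.449]
wrist_force: [0.8, -1.0, -0.1]
grip_width: 0.998
```

Request:
step_arm(rows=[0.024, 0.037, -0.01, 0, 0, 0.067, 1, 0.024, 0.037, -0.01, 0, 0, 0.067, 1, 0.024, 0.037, -0.01, 0, 0, 0.067, 1, 0.024, 0.037, -0.01, 0, 0, 0.067, 1, 0.024, 0.037, -0.01, 0, 0, 0.067, 1])

```text
time_s: 3.15
tcp_pos: [522.2, -22.7, 185.1]
ee_rot: [-1.563, 0.185, -0.186]
wrist_force: [0.2, -1.4, -0.3]
grip_width: 1.0
```

```bash
python3 st.py 566.5 46 120 -0.171; 
```

```text
tcp [522.2 -22.7 185.1] jaw yaw -0.236 approach [ 0.001 -0.    -1.   ] j [-0.07  0.27  1.76 -0.    1.11  0.17] w 1.000 t 3.1
delta mm [ 44.3  68.7 -65.1] rz 0.065 (or -3.076)
```

Request:
step_arm(rows=[0.022, 0.036, -0.02, 0, 0, 0.069, 1, 0, 0, -0.02, 0, 0, 0, 1, 0, 0, -0.02, 0, 0, 0, 1, 0, 0, 0, 0, 0, 0, 1, 0, 0, 0, 0, 0, 0, 1])

```text
time_s: 3.57
tcp_pos: [540.4, 7.5, 126.8]
ee_rot: [-1.567, 0.136, -0.132]
wrist_force: [0.7, 0.1, 0.1]
grip_width: 0.998
```

```bash
python3 st.py 566.5 46 14 -0.171; 
```

```text
tcp [540.4   7.5 126.8] jaw yaw -0.171 approach [-0.002 -0.    -1.   ] j [-0.01  0.36  1.8  -0.    0.99  0.16] w 0.998 t 3.6
delta mm [  26.1   38.5 -112.8] rz -0.000 (or 3.141)
```

Request:
step_arm(rows=[0.013, 0.019, 0, 0, 0, 0, 1, 0.013, 0.0195, -0.02, 0, 0, 0, 1, 0, 0, -0.025, 0, 0, 0, 1, 0, 0, 0, 0, 0, 0, 1, 0, 0, 0, 0, 0, 0, 1])

```text
time_s: 3.98
tcp_pos: [566.7, 45.4, 82.9]
ee_rot: [-1.567, 0.135, -0.134]
wrist_force: [-0.3, -0.3, 0.7]
grip_width: 1.001
```

```bash
python3 st.py 566.5 46 14 -0.171; python3 - <<'E'
from h import *
s=snapshot("scene");crop(s,235,140,180,170,4,"a1.png")
E
```

```text
tcp [566.7  45.4  82.9] jaw yaw -0.172 approach [-0.001 -0.    -1.   ] j [ 0.06  0.44  1.78 -0.    0.92  0.23] w 1.001 t 4.0
delta mm [ -0.2   0.6 -68.9] rz 0.001 (or -3.141)
```

View pics/a1.png

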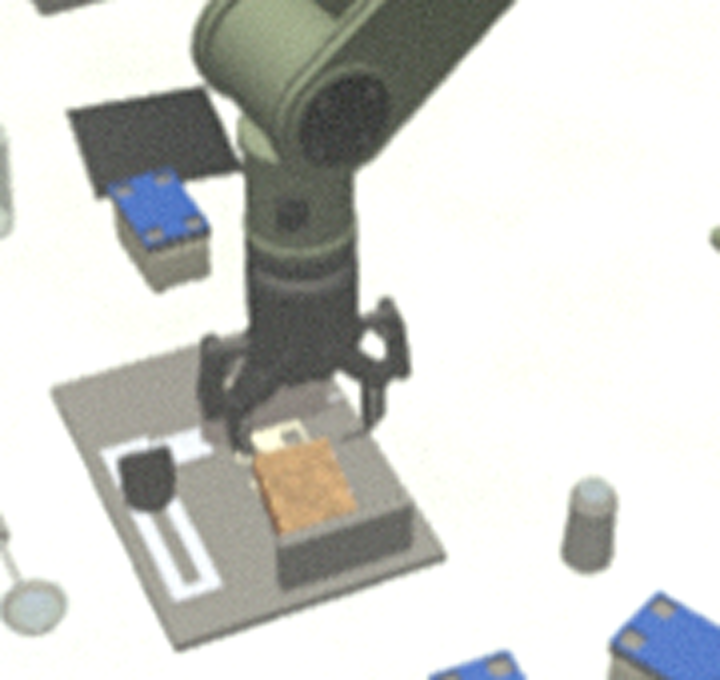

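Request:
step_arm(rows=[0, 0.001, -0.02, 0, 0, 0, 1, 0, 0, -0.02, 0, 0, 0, 1, 0, 0, -0.015, 0, 0, 0, 1, 0, 0, -0.012, 0, 0, 0, 1, 0, 0, 0, 0, 0, 0, 1])

```text
time_s: 4.45
tcp_pos: [566.5, 46.1, 15.4]
ee_rot: [-1.567, 0.136, -0.134]
wrist_force: [-1.0, 0.5, 0.1]
grip_width: 1.0
```

Request:
step_arm(rows=[0, 0, 0, 0, 0, 0, 0.3, 0, 0, 0, 0, 0, 0, 0.3, 0, 0, 0, 0, 0, 0, 0.3, 0, 0, 0, 0, 0, 0, 0.3, 0, 0, 0, 0, 0, 0, 0.3])

```text
time_s: 4.87
tcp_pos: [568.4, 46.6, 17.5]
ee_rot: [-1.566, 0.131, -0.137]
wrist_force: [-0.5, -1.6, 6.9]
grip_width: 0.69
```

Request:
step_arm(rows=[0, 0, 0, 0, 0, 0, 0.3, 0, 0, 0, 0, 0, 0, 0.3, 0, 0, 0, 0, 0, 0, 0.3])

```text
time_s: 5.12
tcp_pos: [568.3, 46.6, 17.6]
ee_rot: [-1.566, 0.131, -0.137]
wrist_force: [-0.8, -1.7, 7.8]
grip_width: 0.691
```

Request:
step_arm(rows=[0, 0, 0.005, 0, 0, 0, 0.3, 0, 0, 0.02, 0, 0, 0, 0.3, 0, 0, 0.03, 0, 0, 0, 0.3, 0, 0, 0.03, 0, 0, 0, 0.3, 0, 0, 0.03, 0, 0, 0, 0.3], squeeze=60)

```text
time_s: 5.53
tcp_pos: [566.4, 46.9, 131.8]
ee_rot: [-1.567, 0.135, -0.134]
wrist_force: [0.5, -0.7, -1.7]
grip_width: 0.685
```

Request:
step_arm(rows=[0, 0, 0.02, 0, 0, 0, 0.3, 0, 0, 0.005, 0, 0, 0, 0.3])

```text
time_s: 5.7
tcp_pos: [569.0, 47.1, 159.8]
ee_rot: [-1.565, 0.128, -0.14]
wrist_force: [-0.1, -0.1, -1.7]
grip_width: 0.686
```

```bash
python3 st.py 479 -465 60 -0.17; python3 - <<'E'
from h import *
s=snapshot("scene");crop(s,235,80,180,150,4,"a2.png")
E
```

```text
tcp [569.   47.1 159.8] jaw yaw -0.171 approach [ 0.008  0.001 -1.   ] j [0.06 0.36 1.69 0.   1.08 0.23] w 0.686 t 5.7
delta mm [ -90.  -512.1  -99.8] rz 0.001 (or -3.141)
```

View pics/a2.png

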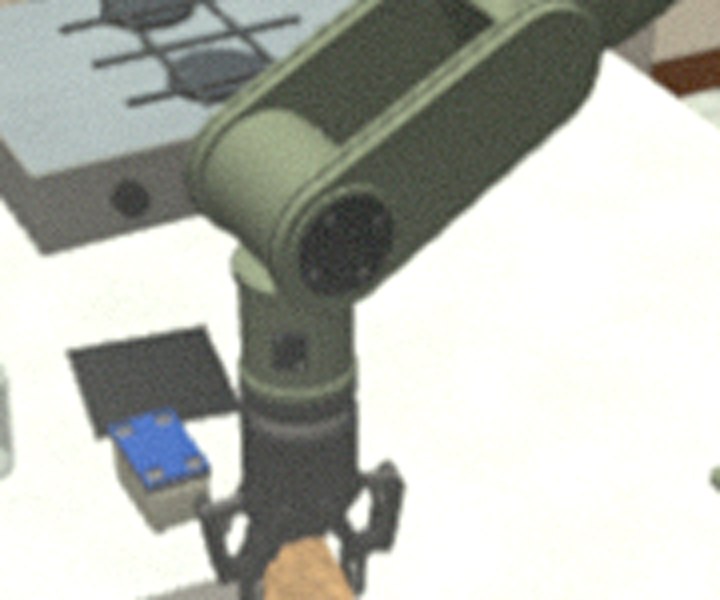

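Request:
step_arm(rows=[-0.006, -0.02, 0, 0, 0, 0, 0.3, -0.006, -0.03, 0, 0, 0, 0, 0.3, -0.006, -0.035, 0, 0, 0, 0, 0.3, -0.006, -0.035, 0, 0, 0, 0, 0.3, -0.006, -0.035, 0, 0, 0, 0, 0.3])

```text
time_s: 6.17
tcp_pos: [535.3, -109.1, 153.5]
ee_rot: [-1.566, 0.136, -0.131]
wrist_force: [0.1, -1.0, -1.5]
grip_width: 0.691
```

Request:
step_arm(rows=[-0.006, -0.035, 0, 0, 0, 0, 0.3, -0.006, -0.035, 0, 0, 0, 0, 0.3, -0.006, -0.035, 0, 0, 0, 0, 0.3, -0.006, -0.035, 0, 0, 0, 0, 0.3, -0.006, -0.035, 0, 0, 0, 0, 0.3])

```text
time_s: 6.58
tcp_pos: [505.3, -284.1, 153.3]
ee_rot: [-1.565, 0.137, -0.132]
wrist_force: [-0.2, 0.1, -1.0]
grip_width: 0.684
```

Request:
step_arm(rows=[-0.006, -0.035, 0, 0, 0, 0, 0.3, -0.006, -0.035, 0, 0, 0, 0, 0.3, -0.006, -0.03, 0, 0, 0, 0, 0.3, -0.006, -0.02, 0, 0, 0, 0, 0.3, 0, 0, 0, 0, 0, 0, 0.3])

```text
time_s: 7.0
tcp_pos: [480.8, -406.7, 152.9]
ee_rot: [-1.566, 0.14, -0.135]
wrist_force: [-0.3, -0.4, -1.9]
grip_width: 0.688
```

```bash
python3 st.py 479 -465 6 -0.17
```

```text
tcp [ 480.8 -406.7  152.9] jaw yaw -0.175 approach [-0.003  0.    -1.   ] j [-0.72  0.46  1.55 -0.    1.14 -0.54] w 0.688 t 7.0
delta mm [  -1.8  -58.3 -146.9] rz 0.005 (or -3.137)
```

Request:
step_arm(rows=[-0.001, -0.03, 0, 0, 0, 0, 0.3, -0.001, -0.028, -0.02, 0, 0, 0.004, 0.3, 0, 0, -0.035, 0, 0, 0, 0.3, 0, 0, -0.035, 0, 0, 0, 0.3, 0, 0, 0, 0, 0, 0, 0.3])

```text
time_s: 7.42
tcp_pos: [476.3, -456.3, 56.1]
ee_rot: [-1.554, 0.142, -0.12]
wrist_force: [-0.7, 1.7, -3.0]
grip_width: 0.686
```

```bash
python3 st.py 479 -465 5 -0.17; python3 - <<'E'
from h import *
for n in("top","scene"):
    s=snapshot(n);crop(s,*((400,200,150,110,5) if n=="top" else (225,100,120,100,6)),f"a3{n}.png")
    print(fit([s],[box(30,45,88-57+60)],(479,-465,-.17),mode="tan"))
E
```

```text
tcp [ 476.3 -456.3   56.1] jaw yaw -0.167 approach [-0.013  0.013 -1.   ] j [-0.78  0.6   1.57  0.    1.   -0.61] w 0.686 t 7.4
delta mm [  2.7  -8.7 -51.1] rz -0.003 (or 3.139)
(array([ 4.77389521e+02, -4.60004275e+02, -4.65093662e-03]), np.float64(0.9109921990355832))
(array([ 4.79518788e+02, -4.47953885e+02, -2.25283963e-01]), np.float64(0.5333673108196124))
```

View pics/a3scene.png

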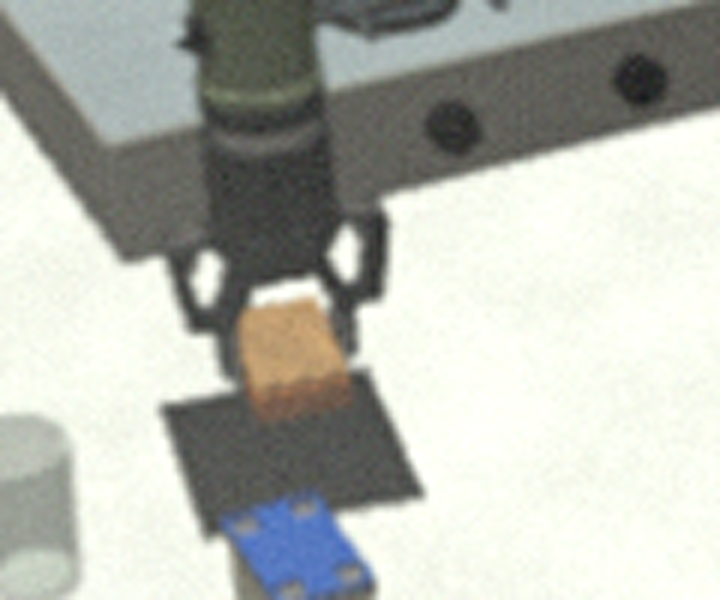

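Request:
step_arm(rows=[0.0025, -0.0085, -0.015, 0, 0, 0, 0.3, 0, 0, -0.015, 0, 0, 0, 0.3, 0, 0, -0.01, 0, 0, 0, 0.3, 0, 0, 0, 0, 0, 0, 0.3, 0, 0, 0, 0, 0, 0, 0.3])

```text
time_s: 7.93
tcp_pos: [484.0, -469.5, 26.5]
ee_rot: [-1.567, 0.13, -0.131]
wrist_force: [-0.1, -0.2, -1.4]
grip_width: 0.684
```

```bash
python3 st.py 479 -465 5 -0.17
```

```text
tcp [ 484.  -469.5   26.5] jaw yaw -0.167 approach [ 0.001 -0.001 -1.   ] j [-0.79  0.64  1.57  0.    0.93 -0.62] w 0.684 t 7.9
delta mm [ -5.    4.5 -21.5] rz -0.003 (or 3.138)
```

Request:
step_arm(rows=[-0.005, 0.0045, -0.01, 0, 0, 0, 0.3, 0, 0, -0.007, 0, 0, 0, 0.3, 0, 0, -0.003, 0, 0, 0, 0.3, 0, 0, 0, 0, 0, 0, 0.3, 0, 0, 0, 0, 0, 0, 0.3])

```text
time_s: 8.35
tcp_pos: [478.9, -465.4, 5.9]
ee_rot: [-1.567, 0.131, -0.132]
wrist_force: [0.3, -1.7, -1.7]
grip_width: 0.682
```

```bash
python3 st.py 479 -465 5 -0.17
```

```text
tcp [ 478.9 -465.4    5.9] jaw yaw -0.167 approach [ 0.001 -0.001 -1.   ] j [-0.79  0.66  1.6   0.    0.88 -0.62] w 0.682 t 8.3
delta mm [ 0.1  0.4 -0.9] rz -0.003 (or 3.139)
```

Request:
step_arm(rows=[0, 0, -0.002, 0, 0, 0, 0.3, 0, 0, 0, 0, 0, 0, 0.3])

```text
time_s: 8.52
tcp_pos: [479.0, -465.6, 3.9]
ee_rot: [-1.568, 0.13, -0.132]
wrist_force: [0.3, 0.3, -1.3]
grip_width: 0.683
```

Request:
step_arm(rows=[0, 0, 0, 0, 0, 0, 0.8, 0, 0, 0, 0, 0, 0, 1, 0, 0, 0, 0, 0, 0, 1, 0, 0, 0, 0, 0, 0, 1, 0, 0, 0.01, 0, 0, 0, 1])

```text
time_s: 8.93
tcp_pos: [477.5, -464.1, 12.0]
ee_rot: [-1.564, 0.133, -0.129]
wrist_force: [-1.2, 0.2, -0.4]
grip_width: 1.001
```

Request:
step_arm(rows=[0, 0, 0.02, 0, 0, 0, 1, 0, 0, 0.035, 0, 0, 0, 1, 0, 0, 0.035, 0, 0, 0, 1, 0, 0, 0.035, 0, 0, 0, 1, 0, 0, 0.02, 0, 0, 0, 1])

```text
time_s: 9.35
tcp_pos: [479.6, -466.3, 164.0]
ee_rot: [-1.571, 0.127, -0.136]
wrist_force: [0.3, -0.3, -0.3]
grip_width: 0.999
```

```bash
python3 st.py 555 -48 100 1.516; python3 - <<'E'
from h import *
for n in("top","scene"):
    s=snapshot(n);crop(s,*((400,200,150,110,5) if n=="top" else (225,100,120,100,6)),f"a4{n}.png")
    print(fit([s],[box(30,45,31)],(479,-465,-.17),mode="tan"))
E
```

```text
tcp [ 479.6 -466.3  164. ] jaw yaw -0.167 approach [ 0.005 -0.005 -1.   ] j [-0.79  0.51  1.44  0.    1.19 -0.62] w 0.999 t 9.3
delta mm [ 75.4 418.3 -64. ] rz -1.459 (or 1.683)
(array([ 4.77299261e+02, -4.61708260e+02, -1.41990199e-01]), np.float64(0.5670096338724325))
(array([ 4.79367434e+02, -4.64461450e+02, -1.79384859e-01]), np.float64(0.3780864819726319))
```

View pics/a4scene.png

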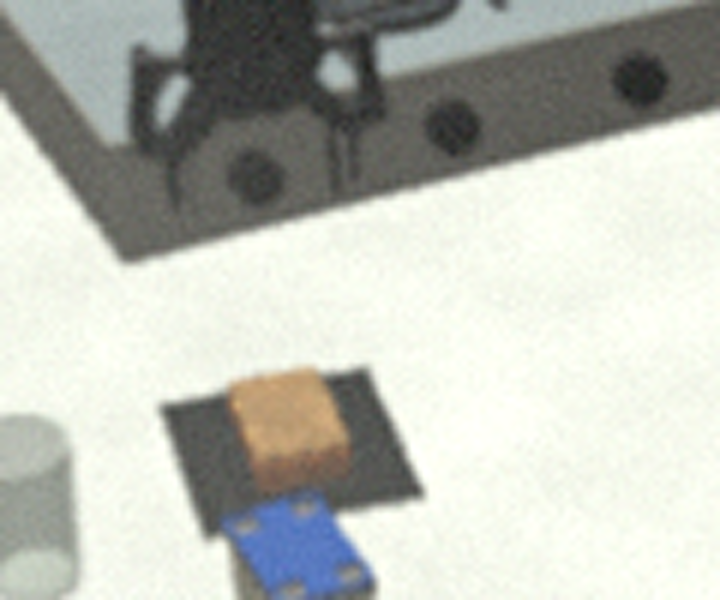

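Request:
step_arm(rows=[0.0055, 0.03, 0, 0, 0, 0.12, 0.6, 0.0055, 0.03, 0, 0, 0, 0.12, 0.6, 0.0055, 0.03, 0, 0, 0, 0.12, 0.6, 0.0055, 0.03, 0, 0, 0, 0.12, 0.6, 0.0055, 0.03, 0, 0, 0, 0.12, 0.6])

```text
time_s: 9.87
tcp_pos: [505.4, -313.4, 157.8]
ee_rot: [-1.542, -0.343, 0.345]
wrist_force: [-0.1, -0.3, 0.5]
grip_width: 0.604
```

Request:
step_arm(rows=[0.0055, 0.03, 0, 0, 0, 0.12, 0.6, 0.0055, 0.03, 0, 0, 0, 0.12, 0.6, 0.0055, 0.03, 0, 0, 0, 0.12, 0.6, 0.0055, 0.03, 0, 0, 0, 0.12, 0.6, 0.0055, 0.03, 0, 0, 0, 0.12, 0.6])

```text
time_s: 10.28
tcp_pos: [532.9, -163.5, 157.9]
ee_rot: [-1.414, -0.808, 0.81]
wrist_force: [0.5, 0.3, 0.1]
grip_width: 0.601
```

Request:
step_arm(rows=[0.0055, 0.03, 0, 0, 0, 0.12, 0.6, 0.0055, 0.03, 0, 0, 0, 0.12, 0.6, 0.0055, 0.03, 0, 0, 0, 0.12, 0.6, 0.0055, 0.03, 0, 0, 0, 0.12, 0.6, 0, 0, 0, 0, 0, 0, 0.6])

```text
time_s: 10.7
tcp_pos: [555.6, -40.5, 157.9]
ee_rot: [-1.23, -1.173, 1.171]
wrist_force: [0.3, 0.2, 0.3]
grip_width: 0.601
```

```bash
python3 st.py 555 -49 100 1.516; python3 - <<'E'
from h import *
for n in("top","scene"):
    s=snapshot(n);cv2.imwrite(f"pics/b1{n}.png",s["pixels"][:,:,::-1])
E
```

```text
tcp [555.6 -40.5 157.9] jaw yaw 1.521 approach [-0.001  0.002 -1.   ] j [-0.09  0.35  1.72  0.    1.08 -1.62] w 0.601 t 10.7
delta mm [ -0.6  -8.5 -57.9] rz -0.005 (or 3.137)
```

View pics/b1top.png

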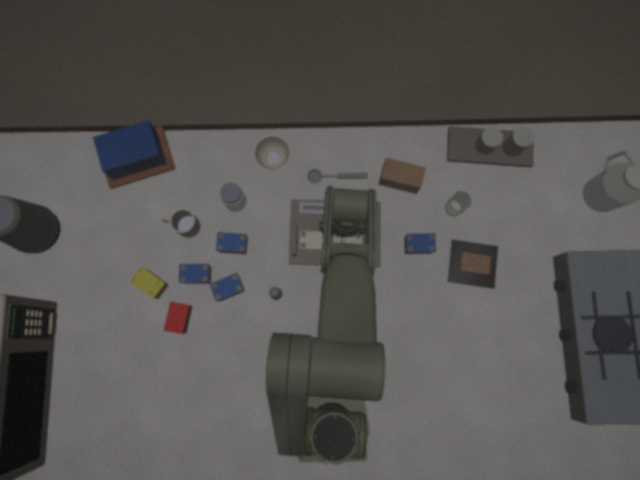

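View pics/b1scene.png

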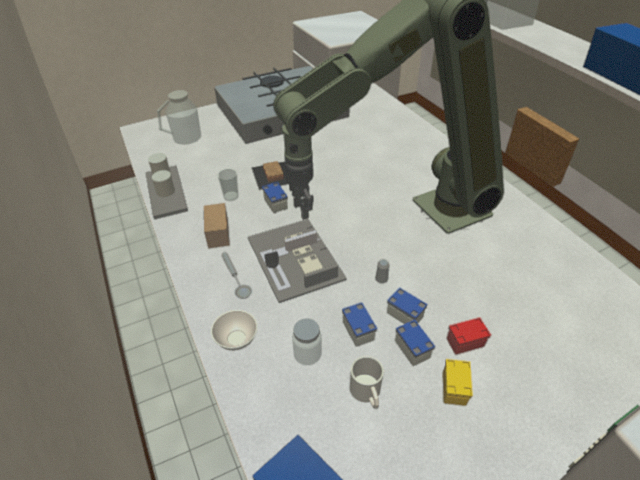

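Request:
step_arm(rows=[0, -0.0085, -0.03, 0, 0, -0.005, 0.6, 0, 0, -0.035, 0, 0, 0, 0.6, 0, 0, -0.035, 0, 0, 0, 0.6, 0, 0, -0.02, 0, 0, 0, 0.6, 0, 0, 0, 0, 0, 0, 0.6])

```text
time_s: 11.22
tcp_pos: [551.4, -54.6, 33.9]
ee_rot: [-1.231, -1.154, 1.165]
wrist_force: [0.4, -0.1, -0.3]
grip_width: 0.598
```

Request:
step_arm(rows=[0, 0, 0, 0, 0, 0, 0, 0, 0, 0, 0, 0, 0, 0, 0, 0, 0, 0, 0, 0, 0, 0, 0, 0, 0, 0, 0, 0, 0, 0, 0, 0, 0, 0, 0], squeeze=50)

```text
time_s: 11.63
tcp_pos: [556.9, -53.8, 40.5]
ee_rot: [-1.241, -1.166, 1.162]
wrist_force: [0.6, -0.1, 6.7]
grip_width: 0.13
```

Request:
step_arm(rows=[0, 0, 0, 0, 0, 0, 0, 0, 0, 0, 0, 0, 0, 0, 0, 0, 0, 0, 0, 0, 0])

```text
time_s: 11.88
tcp_pos: [556.9, -53.8, 40.4]
ee_rot: [-1.241, -1.166, 1.162]
wrist_force: [-0.4, 1.1, 6.3]
grip_width: 0.129
```

```bash
python3 st.py 550.4 -125.8 33 1.516
```

```text
tcp [556.9 -53.8  40.4] jaw yaw 1.509 approach [ 0.004 -0.001 -1.   ] j [-0.12  0.48  1.85 -0.    0.8  -1.63] w 0.129 t 11.9
delta mm [ -6.5 -72.   -7.4] rz 0.007 (or -3.134)
```

Request:
step_arm(rows=[-0.001, -0.015, 0, 0, 0, 0, 0, -0.001, -0.02, 0, 0, 0, 0, 0, -0.001, -0.02, 0, 0, 0, 0, 0, -0.001, -0.01, 0, 0, 0, 0, 0, 0, 0, 0, 0, 0, 0, 0])

```text
time_s: 12.3
tcp_pos: [553.3, -121.1, 40.5]
ee_rot: [-1.244, -1.165, 1.162]
wrist_force: [1.2, -3.8, 5.9]
grip_width: 0.128
```

```bash
python3 st.py 552.9 -125.9 40 1.516
```

```text
tcp [ 553.3 -121.1   40.5] jaw yaw 1.508 approach [ 0.005 -0.003 -1.   ] j [-0.24  0.49  1.84 -0.    0.81 -1.74] w 0.128 t 12.3
delta mm [-0.4 -4.8 -0.5] rz 0.008 (or -3.133)
```

Request:
step_arm(rows=[0, -0.005, 0, 0, 0, 0, 0, 0, 0, 0, 0, 0, 0, 0, 0, 0, 0, 0, 0, 0, 0])

```text
time_s: 12.55
tcp_pos: [553.1, -124.7, 40.4]
ee_rot: [-1.243, -1.166, 1.163]
wrist_force: [-0.2, -1.5, 5.9]
grip_width: 0.127
```

```bash
cat > rail.py <<'E'
from h import *
import sys
d=(561.7,-12.2,-.055)
for n in("scene","top"):
    s=snapshot(n)
    print(n,"dock",np.round(fit([s],[dedges(n)],d)[0],3))
    for l,z in(("mark_two",12),("rail_pointer",22),("mark_one",12)):
        for r in mark_of(l,n)[:2]:
            w=unproj(s,[r["position"]],z)[0];dx,dy=w[:2]-d[:2];print(l,round(r["conf"],2),np.round(r["position"],1),"dock y",round(.055*dx+.9985*dy,1),"x",round(dx-.055*dy,1))
    crop(s,*((285,190,105,80,7) if n=="top" else (270,205,80,60,9)),sys.argv[1]+n+".png")
E
python3 st.py 552.9 -125.9 40 1.516;python3 rail.py r1
```

```text
tcp [ 553.1 -124.7   40.4] jaw yaw 1.509 approach [ 0.004 -0.002 -1.   ] j [-0.24  0.49  1.83 -0.    0.81 -1.75] w 0.127 t 12.6
delta mm [-0.2 -1.2 -0.4] rz 0.007 (or -3.134)
scene dock [ 5.61868e+02 -1.43990e+01 -5.30000e-02]
mark_two 0.83 [311.9 228.4] dock y -107.4 x -70.0
mark_two 0.59 [324.8 246.5] dock y -13.2 x -73.6
rail_pointer 0.96 [309.5 224.1] dock y -119.6 x -66.9
mark_one 0.6 [324.6 248.5] dock y -5.3 x -69.4
top dock [ 5.61873e+02 -1.09990e+01 -4.50000e-02]
rail_pointer 0.57 [314.6 238.8] dock y 51.5 x 2.4
mark_one 0.9 [331.9 263. ] dock y -6.0 x -72.4
mark_one 0.41 [417.5 245.2] dock y -278.5 x -5.9
```

View pics/r1scene.png

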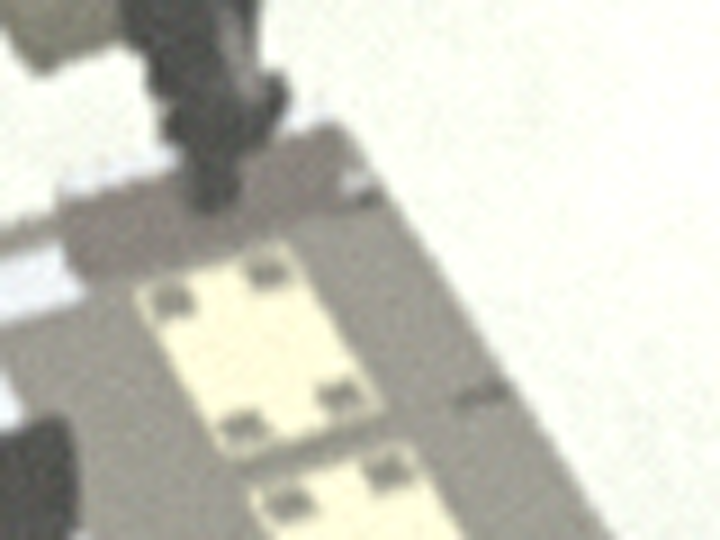

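```bash
cat > rp.py <<'E'
from h import *
s=snapshot("scene")
d=(561.87,-13.7,-.055)
for y in(-106,-110,-114,-118,-122): print(y,"mark",(np.round(proj(s,loc(*d[:2],0,d[2],[(-75,y,12),(-53,y,12)])),1)-[270,205]).tolist(),"tip",(np.round(proj(s,loc(*d[:2],0,d[2],[(-66,y,22),(-55,y-6,64),(-55,y+6,64)])),1)-[270,205]).tolist())
crop(s,290,205,45,34,16,"r2.png")
E
python3 rp.py
```

```text
-106 mark [[43.30000000000001, 23.0], [37.0, 24.80000000000001]] tip [[40.69999999999999, 21.400000000000006], [36.5, 11.400000000000006], [37.89999999999998, 13.699999999999989]]
-110 mark [[42.80000000000001, 22.19999999999999], [36.60000000000002, 24.099999999999994]] tip [[40.19999999999999, 20.69999999999999], [36.0, 10.699999999999989], [37.39999999999998, 12.900000000000006]]
-114 mark [[42.30000000000001, 21.5], [36.10000000000002, 23.30000000000001]] tip [[39.69999999999999, 19.900000000000006], [35.5, 9.900000000000006], [36.89999999999998, 12.199999999999989]]
-118 mark [[41.80000000000001, 20.69999999999999], [35.60000000000002, 22.599999999999994]] tip [[39.19999999999999, 19.19999999999999], [35.0, 9.199999999999989], [36.5, 11.400000000000006]]
-122 mark [[41.30000000000001, 20.0], [35.19999999999999, 21.80000000000001]] tip [[38.69999999999999, 18.5], [34.5, 8.5], [36.0, 10.699999999999989]]
```

View pics/r2.png

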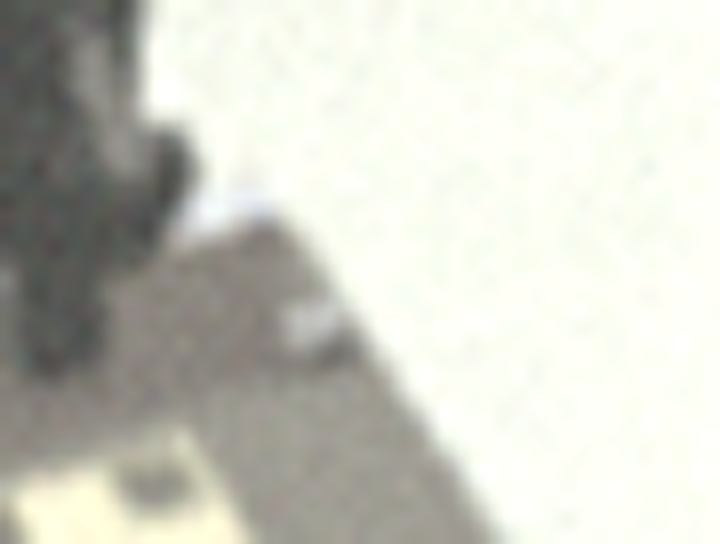

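Request:
step_arm(rows=[0, -0.002, 0, 0, 0, 0, 0, 0, 0, 0, 0, 0, 0, 0, 0, 0, 0, 0, 0, 0.0, 0.5, 0, 0, 0, 0, 0, 0, 0.5, 0, 0, 0, 0, 0, 0, 0.5])

```text
time_s: 13.42
tcp_pos: [551.3, -125.6, 38.6]
ee_rot: [-1.238, -1.163, 1.163]
wrist_force: [-0.2, -0.8, -0.1]
grip_width: 0.5
```

```bash
python3 st.py 666.5 -18 37 1.516
```

```text
tcp [ 551.3 -125.6   38.6] jaw yaw 1.508 approach [-0. -0. -1.] j [-0.24  0.49  1.84 -0.    0.81 -1.75] w 0.500 t 13.4
delta mm [115.2 107.6  -1.6] rz 0.008 (or -3.133)
```

Request:
step_arm(rows=[0, 0, 0.025, 0, 0, 0, 0.5, 0, 0, 0.03, 0, 0, 0, 0.5, 0, 0, 0.04, 0, 0, 0, 0.5, 0, 0.035, 0.04, 0, 0, 0, 0.5, 0, 0.035, 0.03, 0, 0, 0, 0.5])

```text
time_s: 13.83
tcp_pos: [551.9, -67.4, 194.3]
ee_rot: [-1.242, -1.162, 1.16]
wrist_force: [0.9, 0.5, -0.5]
grip_width: 0.502
```

Request:
step_arm(rows=[0.03, 0.035, 0, 0, 0, 0, 0.5, 0.03, 0.035, 0, 0, 0, 0, 0.5, 0.03, 0.035, 0, 0, 0, 0, 0.5, 0, 0, 0, 0, 0, 0, 0.5])

```text
time_s: 14.17
tcp_pos: [636.8, 33.9, 191.4]
ee_rot: [-1.237, -1.17, 1.162]
wrist_force: [1.0, -1.0, -0.2]
grip_width: 0.503
```

```bash
cat > avg.py <<'E'
from h import *
def avg(n,k=8):
    ss=[snapshot(n) for _ in range(k)];s=dict(ss[0]);s["pixels"]=np.mean([x["pixels"] for x in ss],0);return s
E
python3 - <<'E'
from avg import *
s=avg("scene");np.save("sc.npy",s["pixels"])
def big(s,x,y,w,h,k,name):
    c=s["pixels"][y:y+h,x:x+w,::-1]; cv2.imwrite("pics/"+name,cv2.resize(np.clip(c,0,255).astype(np.uint8),None,fx=k,fy=k,interpolation=cv2.INTER_CUBIC))
big(s,280,205,50,50,14,"r3.png")
d=fit([s],[dedges("scene")],(561.87,-13.7,-.055));print(d)
E
python3 st.py 666.5 -18 37 1.516
```

```text
(array([ 5.61851540e+02, -1.44877466e+01, -5.36622123e-02]), np.float64(0.23935818015332339))
tcp [632.2  27.3 192.1] jaw yaw 1.507 approach [-0. -0. -1.] j [ 0.02  0.44  1.48 -0.    1.22 -1.48] w 0.503 t 14.6
delta mm [  34.3  -45.3 -155.1] rz 0.009 (or -3.132)
```

View pics/r3.png

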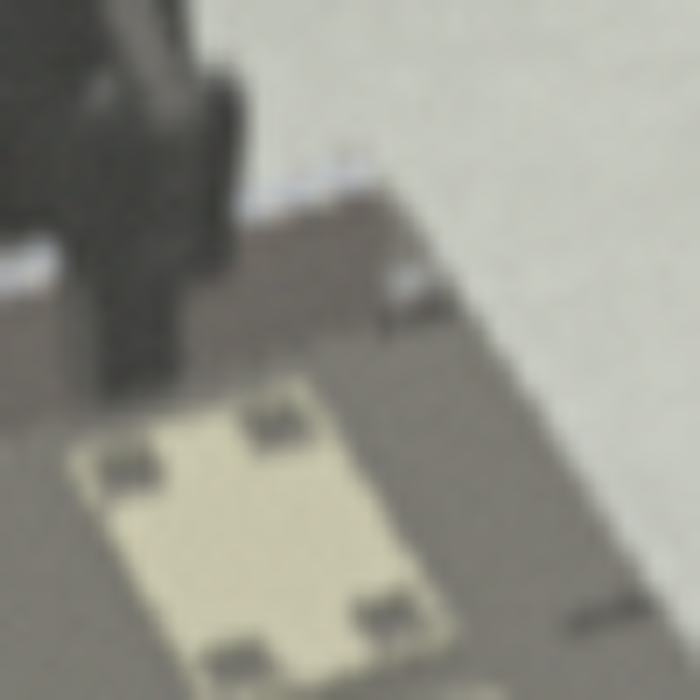

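```bash
python3 - <<'E'
from h import *
s=snapshot("scene");f=lambda p:np.round((proj(s,loc(561.85,-14.5,0,-.0537,p))-[280,205])*14).astype(int).tolist()
print("m1",f([(-75,-6,12),(-53,-6,12)]));print("m2",f([(-75,-114,12),(-53,-114,12)]))
for y in(-110,-112,-114,-116,-118):print(y,"tip",f([(-66,y,22),(-55,y,22),(-55,y+6,64),(-55,y-6,64)]),"wallbase",f([(-55,y+6,19),(48,y+6,19)]),"toprear",f([(48,y+6,64)]))
E
```

```text
m1 [[641, 593], [551, 622]]
m2 [[450, 298], [363, 325]]
-110 tip [[420, 288], [377, 301], [382, 179], [361, 147]] wallbase [[387, 326], [-31, 452]] toprear [[-46, 305]]
-112 tip [[417, 282], [373, 295], [378, 174], [358, 142]] wallbase [[384, 321], [-34, 447]] toprear [[-49, 299]]
-114 tip [[414, 277], [370, 290], [375, 168], [355, 137]] wallbase [[380, 316], [-37, 441]] toprear [[-52, 294]]
-116 tip [[410, 272], [367, 285], [372, 163], [351, 132]] wallbase [[377, 310], [-41, 436]] toprear [[-55, 288]]
-118 tip [[407, 267], [363, 280], [368, 158], [348, 127]] wallbase [[374, 305], [-44, 430]] toprear [[-58, 283]]
```

Request:
step_arm(rows=[0, 0.035, 0, 0, 0, 0, 0.5, 0, 0.04, 0, 0, 0, 0, 0.5, 0, 0.04, 0, 0, 0, 0, 0.5, 0, 0.04, 0, 0, 0, 0, 0.5, 0, 0.04, 0, 0, 0, 0, 0.5])

```text
time_s: 15.03
tcp_pos: [632.6, 224.3, 192.3]
ee_rot: [-1.239, -1.162, 1.161]
wrist_force: [0.2, -0.7, -0.9]
grip_width: 0.499
```

Request:
step_arm(rows=[0, 0.035, 0, 0, 0, 0, 0.5, 0, 0.02, 0, 0, 0, 0, 0.5, 0, 0.0, 0, 0, 0, 0, 0.5])

```text
time_s: 15.28
tcp_pos: [632.3, 282.5, 191.7]
ee_rot: [-1.235, -1.167, 1.164]
wrist_force: [-0.2, -0.2, 1.1]
grip_width: 0.501
```

```bash
cat > railfit.py <<'E'
from avg import *
import sys
for n,d0 in(("scene",(561.87,-13.9,-.055)),("top",(561.6,-11,-.055))):
    s=avg(n)
    d=fit([s],[dedges(n)],d0)[0];print(n,"dock",np.round(d,3))
    # 1-D rail fit: wall edges
    E=[((-50,-6,64),(44,-6,64)),((-50,6,64),(44,6,64))]
    if n=="scene":E+=[((-50,6,19),(44,6,19))]
    im=chan(s,"gray")
    for p,q in E:
        t=np.linspace(.05,.95,25)[:,None]
        prof=[]
        ys=np.arange(-126,-98,.5)
        for y in ys:
            P=np.array(p)*(1-t)+np.array(q)*t+[0,y,0];u=proj(s,loc(d[0],d[1],0,d[2],P)).astype(np.float32)
            prof.append(cv2.remap(im,u[:,None,0],u[:,None,1],cv2.INTER_CUBIC).mean())
        g=np.gradient(np.array(prof));i=np.argsort(-abs(g))[:1];a=abs(g);pk=[k for k in range(1,len(a)-1) if a[k]>a[k-1] and a[k]>=a[k+1] and a[k]>.3*a.max()]
        print(p,[(ys[k],round(float(g[k]),1)) for k in pk])
    c=s["pixels"][:,:,::-1];x,y,w,h,k=(280,205,50,50,14) if n=="scene" else (335,210,50,60,12)
    cv2.imwrite(f"pics/{sys.argv[1]}{n}.png",cv2.resize(np.clip(c[y:y+h,x:x+w],0,255).astype(np.uint8),None,fx=k,fy=k,interpolation=cv2.INTER_CUBIC))
    f=lambda P:np.round((proj(s,loc(*d[:2],0,d[2],P))-[x,y])*k).astype(int).tolist()
    print("m2",f([(-75,-114,12),(-53,-114,12)]),"tip -110",f([(-66,-110,22)]),"-114",f([(-66,-114,22)]))
E
python3 railfit.py r4
```

```text
scene dock [ 5.61191e+02 -1.47630e+01 -5.20000e-02]
(-50, -6, 64) []
(-50, 6, 64) [(np.float64(-110.5), -3.7)]
(-50, 6, 19) [(np.float64(-107.0), 1.3)]
m2 [[451, 297], [365, 323]] tip -110 [[422, 286]] -114 [[415, 276]]
top dock [ 5.61485e+02 -1.10410e+01 -5.10000e-02]
(-50, -6, 64) [(np.float64(-119.0), 0.8), (np.float64(-116.0), 1.4), (np.float64(-113.0), 1.5), (np.float64(-103.5), -1.8), (np.float64(-100.5), -1.8)]
(-50, 6, 64) [(np.float64(-125.0), 1.5), (np.float64(-115.5), -1.8), (np.float64(-112.5), -1.8), (np.float64(-106.0), 0.6), (np.float64(-103.5), 1.0), (np.float64(-100.5), 0.7)]
m2 [[367, 658], [367, 576]] tip -110 [[355, 619]] -114 [[371, 619]]
```

View pics/r4top.png

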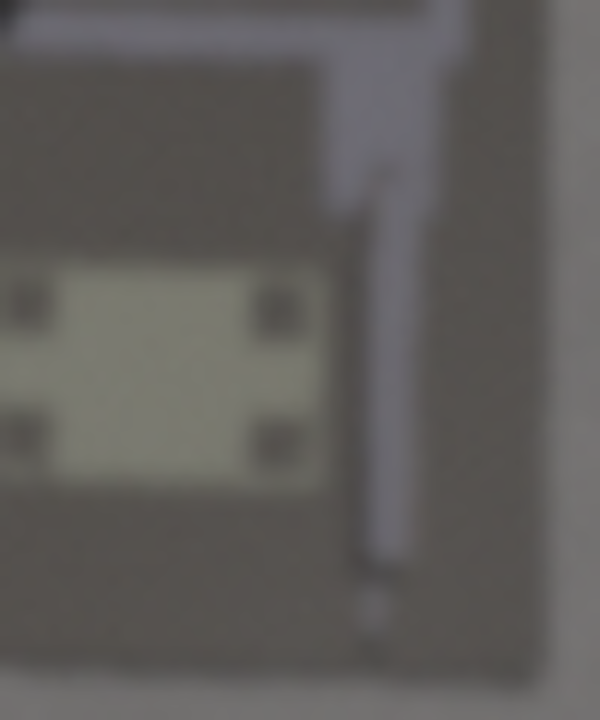

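View pics/r4scene.png

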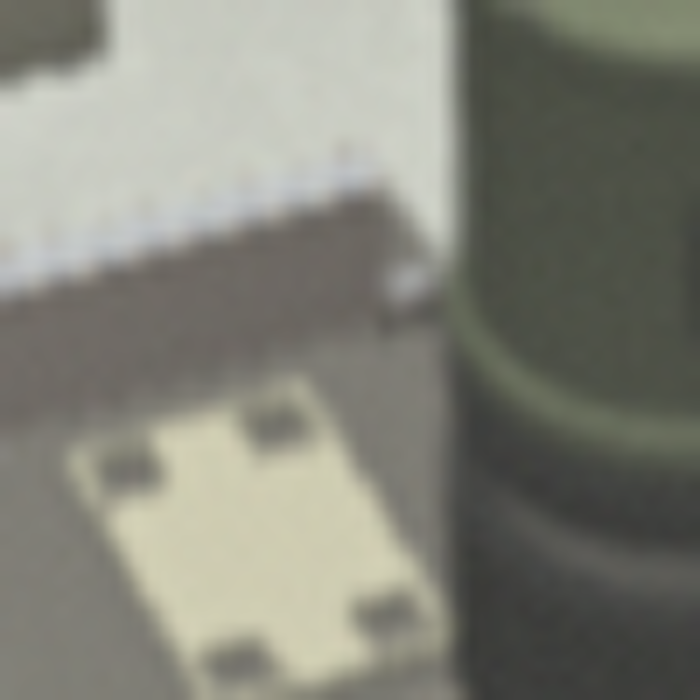

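```bash
python3 st.py 666.5 -18 100 1.416;  python3 - <<'E'
from avg import *
s=avg("top")
cv2.imwrite("pics/k1.png",cv2.resize(np.clip(s["pixels"][190:230,300:360,::-1]*1.6,0,255).astype(np.uint8),None,fx=12,fy=12,interpolation=cv2.INTER_CUBIC))
print((proj(s,loc(561.6,-12,0,-.055,[(105,0,68),(85,0,68),(125,0,68)]))-[300,190])*12)
E
```

```text
tcp [632.8 278.3 191.9] jaw yaw 1.508 approach [ 0.  0. -1.] j [ 0.4   0.53  1.33  0.    1.29 -1.11] w 0.505 t 16.1
delta mm [  33.7 -296.3  -91.9] rz -0.092 (or 3.050)
[[383.94575326 173.75749054]
 [381.93691993 248.0675929 ]
 [385.94734575  99.76681559]]
```

View pics/k1.png

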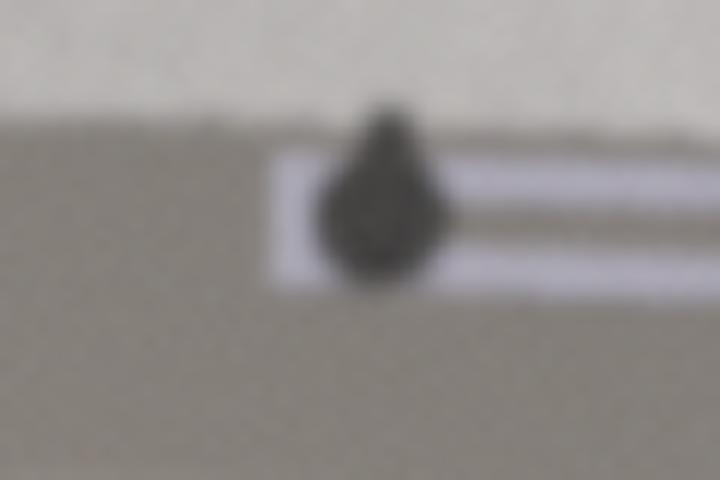

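Request:
step_arm(rows=[0.004, -0.025, 0, 0, 0, -0.02, 0.5, 0.004, -0.035, 0, 0, 0, -0.02, 0.5, 0.004, -0.035, 0, 0, 0, 0, 0.5, 0.004, -0.035, 0, 0, 0, 0, 0.5, 0.004, -0.035, 0, 0, 0, 0, 0.5])

```text
time_s: 16.9
tcp_pos: [652.8, 112.0, 192.0]
ee_rot: [-1.256, -1.134, 1.133]
wrist_force: [-0.6, -0.1, 0.1]
grip_width: 0.5
```

Request:
step_arm(rows=[0.004, -0.035, 0, 0, 0, 0, 0.5, 0.004, -0.035, 0, 0, 0, 0, 0.5, 0.004, -0.035, 0, 0, 0, 0, 0.5, 0.002, -0.025, 0, 0, 0, 0, 0.5, 0, 0, -0.02, 0, 0, 0, 0.5])

```text
time_s: 17.32
tcp_pos: [669.7, -22.1, 175.9]
ee_rot: [-1.267, -1.135, 1.127]
wrist_force: [1.2, 0.5, 1.0]
grip_width: 0.496
```

Request:
step_arm(rows=[0, 0, -0.03, 0, 0, 0, 0.5, 0, 0, -0.03, 0, 0, 0, 0.5, 0, 0, 0, 0, 0, 0, 0.5, 0, 0, 0, 0, 0, 0, 0.5])

```text
time_s: 17.65
tcp_pos: [665.9, -16.6, 110.6]
ee_rot: [-1.253, -1.13, 1.135]
wrist_force: [0.5, 0.0, 0.5]
grip_width: 0.5
```

```bash
python3 st.py 666.5 -18 38 1.466
```

```text
tcp [665.9 -16.6 110.6] jaw yaw 1.468 approach [-0.004  0.    -1.   ] j [-0.04  0.55  1.5   0.    1.09 -1.51] w 0.500 t 17.6
delta mm [  0.6  -1.4 -72.6] rz -0.002 (or 3.140)
```

Request:
step_arm(rows=[0.0005, -0.0015, -0.03, 0, 0, 0, 0.5, 0, 0, -0.025, 0, 0, 0, 0.5, 0, 0, -0.017, 0, 0, 0, 0.5, 0, 0, 0, 0, 0, 0, 0.5, 0, 0, 0, 0, 0, 0, 0.5])

```text
time_s: 18.07
tcp_pos: [668.5, -18.0, 41.4]
ee_rot: [-1.257, -1.135, 1.132]
wrist_force: [-0.3, -0.3, 0.3]
grip_width: 0.505
```

Request:
step_arm(rows=[0, 0, 0, 0, 0, 0, 0, 0, 0, 0, 0, 0, 0, 0, 0, 0, 0, 0, 0, 0, 0, 0, 0, 0, 0, 0, 0, 0, 0, 0, 0, 0, 0, 0, 0], squeeze=50)

```text
time_s: 18.48
tcp_pos: [668.9, -18.3, 42.4]
ee_rot: [-1.259, -1.136, 1.131]
wrist_force: [-0.5, -0.7, 5.7]
grip_width: 0.14
```

```bash
python3 st.py 666.5 -18 38 1.466; python3 -c "
from plant import *;print(get_state()['torque'],get_state()['wrist_force'])"
```

```text
tcp [668.9 -18.3  42.4] jaw yaw 1.468 approach [ 0.004 -0.    -1.   ] j [-0.04  0.62  1.57 -0.    0.95 -1.51] w 0.140 t 18.5
delta mm [-2.4  0.3 -4.4] rz -0.002 (or 3.140)
[-0.12093498  0.07970239  0.0171548 ] [-0.49788473 -0.73249573  5.66368765]
```

Request:
step_arm(rows=[-0.002, 0, 0, 0, 0, 0, 0.3, 0, 0, 0, 0, 0, 0, 0.3, 0, 0, 0, 0, 0, 0, 0, 0, 0, 0, 0, 0, 0, 0, 0, 0, 0, 0, 0, 0, 0])

```text
time_s: 18.9
tcp_pos: [665.1, -18.0, 40.1]
ee_rot: [-1.255, -1.133, 1.133]
wrist_force: [-2.7, 0.1, 3.5]
grip_width: 0.144
```

Request:
step_arm(rows=[0, 0, 0, 0, 0, -0.1, 0, 0, 0, 0, 0, 0, -0.1, 0, 0, 0, 0, 0, 0, -0.1, 0, 0, 0, 0, 0, 0, -0.1, 0, 0, 0, 0, 0, 0, -0.1, 0])

```text
time_s: 19.32
tcp_pos: [665.5, -16.9, 40.1]
ee_rot: [-1.436, -0.752, 0.749]
wrist_force: [-0.1, 4.8, 3.1]
grip_width: 0.143
```

Request:
step_arm(rows=[0, 0, 0, 0, 0, -0.1, 0, 0, 0, 0, 0, 0, -0.1, 0, 0, 0, 0, 0, 0, -0.1, 0, 0, 0, 0, 0, 0, -0.1, 0, 0, 0, 0, 0, 0, -0.1, 0])

```text
time_s: 19.73
tcp_pos: [666.4, -16.1, 40.1]
ee_rot: [-1.538, -0.365, 0.36]
wrist_force: [2.8, 5.8, 0.4]
grip_width: 0.14
```

Request:
step_arm(rows=[0, 0, 0, 0, 0, -0.1, 0, 0, 0, 0, 0, 0, -0.1, 0, 0, 0, 0, 0, 0, -0.08, 0, 0, 0, 0, 0, 0, -0.06, 0, 0, 0, 0, 0, 0, 0, 0])

```text
time_s: 20.15
tcp_pos: [667.2, -15.8, 40.1]
ee_rot: [-1.565, -0.102, 0.095]
wrist_force: [2.8, 6.9, -0.3]
grip_width: 0.144
```

```bash
python3 st.py 666.5 -18 42 0.016; python3 -c "
from plant import *;print(get_state()['torque'],get_state()['wrist_force'])"
```

```text
tcp [667.2 -15.8  40.1] jaw yaw 0.125 approach [ 0.004  0.003 -1.   ] j [-0.04  0.62  1.58  0.    0.94 -0.17] w 0.144 t 20.1
delta mm [-0.7 -2.2  1.9] rz -0.109 (or 3.032)
[ 1.0491601  -0.52388832 -0.0055175 ] [ 2.84888289  6.88527741 -0.31831574]
```

Request:
step_arm(rows=[0, 0, 0, 0, 0, -0.05, 0, 0, 0, 0, 0, 0, -0.05, 0, 0, 0, 0, 0, 0, 0, 0, 0, 0, 0, 0, 0, 0, 0])

```text
time_s: 20.48
tcp_pos: [667.5, -15.8, 40.1]
ee_rot: [-1.567, -0.025, 0.017]
wrist_force: [4.3, 6.0, 0.2]
grip_width: 0.142
```

```bash
python3 st.py 666.5 -18 42 0.016; python3 -c "
from plant import *;print(get_state()['torque'],get_state()['wrist_force'])"
```

```text
tcp [667.5 -15.8  40.1] jaw yaw 0.027 approach [ 0.005  0.003 -1.   ] j [-0.04  0.62  1.58  0.    0.94 -0.07] w 0.142 t 20.5
delta mm [-1.  -2.2  1.9] rz -0.011 (or 3.131)
[ 1.11554236 -0.58467919 -0.0228019 ] [4.3237486  5.95303472 0.15588745]
```

Request:
step_arm(rows=[0, 0, 0, 0, 0, -0.04, 0, 0, 0, 0, 0, 0, 0, 0])

```text
time_s: 20.65
tcp_pos: [667.5, -15.8, 40.1]
ee_rot: [-1.568, 0.004, -0.012]
wrist_force: [4.3, 7.7, -0.7]
grip_width: 0.145
```

```bash
python3 st.py 666.5 -18 42 0.016; python3 -c "
from plant import *;print(get_state()['torque'],get_state()['wrist_force'])"
```

```text
tcp [667.5 -15.8  40.1] jaw yaw -0.010 approach [ 0.005  0.003 -1.   ] j [-0.04  0.62  1.58  0.    0.94 -0.03] w 0.145 t 20.6
delta mm [-1.  -2.2  1.9] rz 0.026 (or -3.115)
[ 1.19942093 -0.58680762  0.97312939] [ 4.30094896  7.72235858 -0.71134451]
```

Request:
step_arm(rows=[0, 0, 0, 0, 0, -0.04, 0, 0, 0, 0, 0, 0, 0, 0])

```text
time_s: 20.82
tcp_pos: [667.5, -15.9, 40.2]
ee_rot: [-1.569, 0.033, -0.041]
wrist_force: [3.7, 7.6, -0.1]
grip_width: 0.14
```

```bash
python3 st.py 666.5 -18 42 0.016; python3 -c "
from plant import *;print(get_state()['torque'],get_state()['wrist_force'])"
```

```text
tcp [667.5 -15.9  40.2] jaw yaw -0.047 approach [ 0.005  0.002 -1.   ] j [-0.04  0.62  1.58  0.    0.94  0.  ] w 0.140 t 20.8
delta mm [-1.  -2.1  1.8] rz 0.063 (or -3.078)
[ 1.24503048 -0.64240062  1.7800536 ] [ 3.72748016  7.55945044 -0.10302486]
```

Request:
step_arm(rows=[0, 0, 0, 0, 0, 0, 0.3, 0, 0, 0, 0, 0, 0, 0.5, 0, 0, 0, 0, 0, 0, 0.5, 0, 0, 0.03, 0, 0, 0, 0.5, 0, 0, 0.04, 0, 0, 0, 0.5])

```text
time_s: 21.23
tcp_pos: [662.2, -18.5, 106.2]
ee_rot: [-1.57, 0.05, -0.033]
wrist_force: [0.1, -0.1, 0.2]
grip_width: 0.499
```

Request:
step_arm(rows=[0, 0.01, 0.04, 0, 0, 0, 1, 0, 0.035, 0.03, 0, 0, 0, 1, -0.01, 0.04, 0, 0, 0, 0, 1, -0.01, 0.04, 0, 0, 0, 0, 1, -0.01, 0.04, 0, 0, 0, 0, 1])

```text
time_s: 21.65
tcp_pos: [634.9, 144.3, 177.8]
ee_rot: [-1.57, 0.042, -0.043]
wrist_force: [1.9, 0.4, 1.0]
grip_width: 0.998
```

Request:
step_arm(rows=[-0.02, 0.04, 0, 0, 0, 0, 1, -0.02, 0.04, 0, 0, 0, 0, 1, -0.02, 0.04, 0, 0, 0, 0, 1, -0.02, 0.03, 0, 0, 0, 0, 1, 0, 0, 0, 0, 0, 0, 1])

```text
time_s: 22.07
tcp_pos: [555.6, 290.2, 176.9]
ee_rot: [-1.569, 0.039, -0.035]
wrist_force: [0.6, 0.0, 0.5]
grip_width: 1.0
```

```bash
cat > look2.py <<'E'
from avg import *
import sys
L=dict(A=(555.5,299,-.09),B=(461.5,412.7,-.025),C=(416.5,312.8,.37),D=(541,-291,-.015))
S={n:avg(n,4) for n in("top","scene")}
for k,x in L.items():
    for n in S:
        v,e=fit([S[n]],[box(29,45,65)],x,mode="blue");print(k,n,np.round(v,3),round(e,2))
for n in S:
    print("mat",n,np.round(fit([S[n]],[box(70,75,3)],(479,-465,-.17))[0],3),"triv",np.round(fit([S[n]],[box(30,45,31)],(479,-465,-.17),mode="tan")[0],3))
    print("dock",n,np.round(fit([S[n]],[dedges(n)],(561.7,-12.5,-.055))[0],3))
    x,y,w,h,k=(280,190,100,90,7) if n=="top" else (240,205,110,90,7)
    cv2.imwrite(f"pics/{sys.argv[1]}{n}.png",cv2.resize(np.clip(S[n]["pixels"][y:y+h,x:x+w,::-1]*1.3,0,255).astype(np.uint8),None,fx=k,fy=k,interpolation=cv2.INTER_CUBIC))
E
python3 look2.py k2; python3 st.py 541 -291 100 0
```

```text
A top [ 5.53772e+02  2.93256e+02 -2.00000e-03] 0.79
A scene [ 5.56078e+02  2.98980e+02 -9.60000e-02] 0.25
B top [ 4.60948e+02  4.15461e+02 -2.10000e-02] 0.76
B scene [ 4.62300e+02  4.13014e+02 -2.40000e-02] 0.28
C top [4.20374e+02 3.08341e+02 2.80000e-01] 0.72
C scene [4.16795e+02 3.12870e+02 3.73000e-01] 0.26
D top [ 5.40062e+02 -2.88971e+02 -1.00000e-02] 0.27
D scene [ 5.41312e+02 -2.92011e+02 -1.10000e-02] 0.61
mat top [ 4.78586e+02 -4.63378e+02 -1.68000e-01] triv [ 485.796 -459.066   -0.635]
dock top [ 5.61287e+02 -1.10430e+01 -5.10000e-02]
mat scene [ 4.77653e+02 -4.66832e+02 -1.80000e-01] triv [ 4.79993e+02 -4.27914e+02 -4.66000e-01]
dock scene [ 5.61558e+02 -1.48460e+01 -5.00000e-02]
tcp [560.2 284.  177. ] jaw yaw -0.054 approach [ 0. -0. -1.] j [ 0.45  0.44  1.52 -0.    1.18  0.51] w 0.999 t 22.5
delta mm [ -19.2 -575.   -77. ] rz 0.054 (or -3.087)
```

View pics/k2top.png

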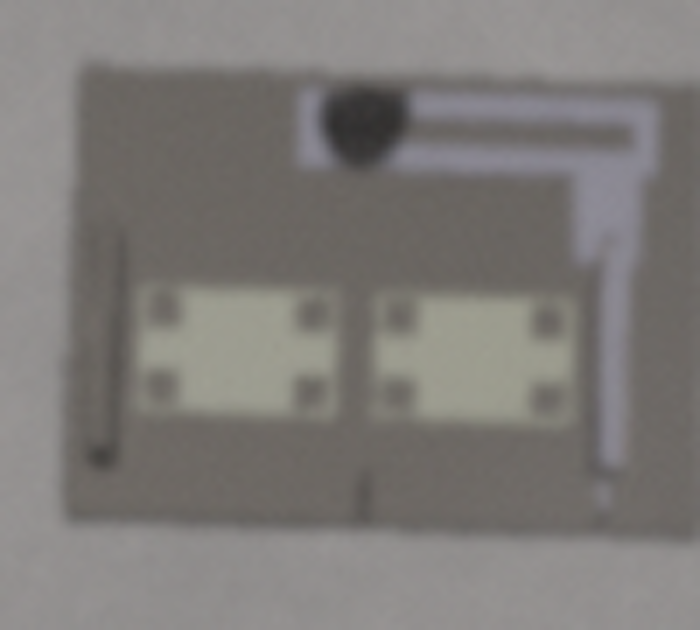

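View pics/k2scene.png

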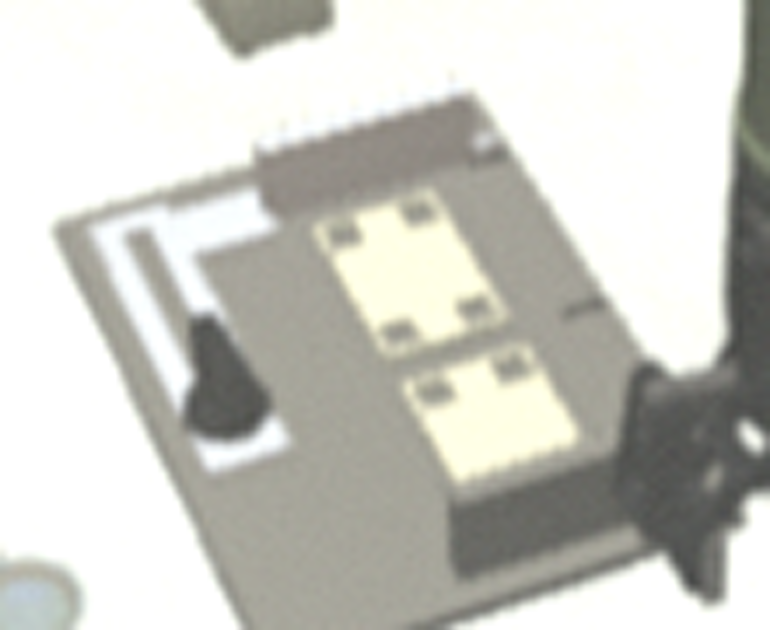

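```bash
python3 - <<'E'
from avg import *
for n in("top","scene"):
    s=avg(n,3);x,y,w,h,k=(395,200,140,110,5) if n=="top" else (215,130,120,100,6)
    cv2.imwrite(f"pics/m1{n}.png",cv2.resize(np.clip(s["pixels"][y:y+h,x:x+w,::-1]*1.3,0,255).astype(np.uint8),None,fx=k,fy=k,interpolation=cv2.INTER_CUBIC))
E
```

```text
(no output)
```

View pics/m1top.png

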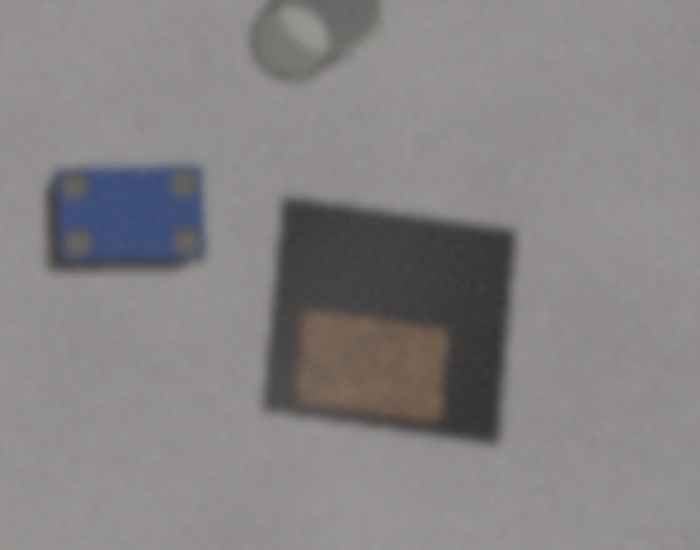

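View pics/m1scene.png

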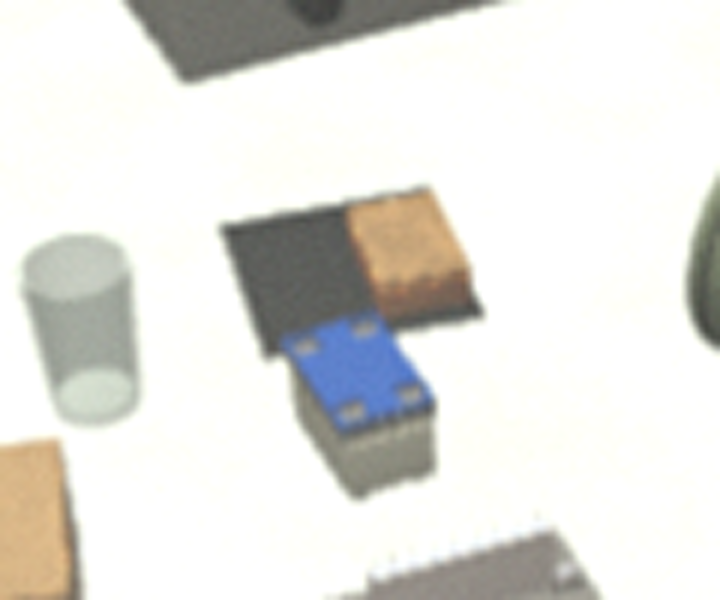

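```bash
python3 - <<'E'
from avg import *
for n in("top","scene"):
    s=avg(n,2);
    for x0 in((445,-459,-.1),(448,-465,-.1)):print(n,fit([s],[box(30,45,31)],x0,mode="tan",rng=5))
E
python3 st.py 445 -460 100 -.1
```

```text
top (array([ 4.46018558e+02, -4.40952280e+02, -1.65865276e-01]), np.float64(0.2606126307075805))
top (array([ 4.46015773e+02, -4.40953492e+02, -1.65835268e-01]), np.float64(0.26087194982539724))
scene (array([ 4.49657959e+02, -4.40319158e+02, -1.65518492e-01]), np.float64(0.4722912110521621))
scene (array([ 4.49524975e+02, -4.41049451e+02, -1.65941664e-01]), np.float64(0.43752122262549087))
tcp [559.4 285.3 177. ] jaw yaw -0.052 approach [ 0.  0. -1.] j [ 0.45  0.44  1.52 -0.    1.18  0.51] w 0.995 t 23.0
delta mm [-114.4 -745.3  -77. ] rz -0.048 (or 3.094)
```

Request:
step_arm(rows=[-0.005, -0.025, 0, 0, 0, -0.02, 1, -0.005, -0.035, 0, 0, 0, -0.02, 1, -0.005, -0.04, 0, 0, 0, -0.02, 1, -0.005, -0.04, 0, 0, 0, -0.02, 1, -0.005, -0.04, 0, 0, 0, -0.02, 1])

```text
time_s: 23.38
tcp_pos: [533.9, 104.0, 177.1]
ee_rot: [-1.568, 0.119, -0.12]
wrist_force: [0.9, -0.8, 0.0]
grip_width: 0.999
```

Request:
step_arm(rows=[-0.006, -0.04, 0, 0, 0, -0.015, 1, -0.006, -0.04, 0, 0, 0, 0, 1, -0.006, -0.04, 0, 0, 0, 0, 1, -0.006, -0.04, 0, 0, 0, 0, 1, -0.006, -0.04, 0, 0, 0, 0, 1])

```text
time_s: 23.8
tcp_pos: [503.9, -96.4, 177.3]
ee_rot: [-1.567, 0.13, -0.132]
wrist_force: [1.4, 0.1, -0.0]
grip_width: 1.001
```

Request:
step_arm(rows=[-0.006, -0.04, 0, 0, 0, 0, 1, -0.006, -0.04, 0, 0, 0, 0, 1, -0.006, -0.04, 0, 0, 0, 0, 1, -0.006, -0.04, 0, 0, 0, 0, 1, -0.006, -0.04, 0, 0, 0, 0, 1])

```text
time_s: 24.22
tcp_pos: [473.8, -296.6, 177.3]
ee_rot: [-1.567, 0.131, -0.132]
wrist_force: [-0.1, 0.8, -0.3]
grip_width: 0.999
```

Request:
step_arm(rows=[-0.006, -0.04, 0, 0, 0, 0, 1, -0.006, -0.04, 0, 0, 0, 0, 1, -0.006, -0.035, 0, 0, 0, 0, 1, -0.006, -0.03, 0, 0, 0, 0, 1, 0, 0, 0, 0, 0, 0, 1])

```text
time_s: 24.63
tcp_pos: [449.1, -445.3, 176.6]
ee_rot: [-1.57, 0.134, -0.135]
wrist_force: [-0.6, 0.5, 0.1]
grip_width: 1.001
```

```bash
python3 st.py 447.5 -441 60 -.166
```

```text
tcp [ 449.1 -445.3  176.6] jaw yaw -0.171 approach [ 0.    -0.004 -1.   ] j [-0.8   0.44  1.51 -0.    1.18 -0.63] w 1.001 t 24.6
delta mm [  -1.6    4.3 -116.6] rz 0.005 (or -3.136)
```

Request:
step_arm(rows=[-0.0015, 0.004, -0.035, 0, 0, 0.005, 1, 0, 0, -0.04, 0, 0, 0, 1, 0, 0, -0.035, 0, 0, 0, 1, 0, 0, 0, 0, 0, 0, 1, 0, 0, 0, 0, 0, 0, 1])

```text
time_s: 25.05
tcp_pos: [448.4, -434.5, 65.9]
ee_rot: [-1.564, 0.129, -0.125]
wrist_force: [0.4, 0.1, 1.1]
grip_width: 1.001
```

```bash
python3 st.py 447.5 -441 6 -.166
```

```text
tcp [ 448.4 -434.5   65.9] jaw yaw -0.162 approach [-0.003  0.003 -1.   ] j [-0.79  0.54  1.66  0.    0.95 -0.63] w 1.001 t 25.1
delta mm [ -0.9  -6.5 -59.9] rz -0.004 (or 3.137)
```

Request:
step_arm(rows=[-0.001, -0.005, -0.025, 0, 0, 0, 1, 0, 0, -0.02, 0, 0, 0, 1, 0, 0, -0.013, 0, 0, 0, 1, 0, 0, 0, 0, 0, 0, 1, 0, 0, 0, 0, 0, 0, 1])

```text
time_s: 25.47
tcp_pos: [449.2, -441.6, 11.2]
ee_rot: [-1.569, 0.125, -0.129]
wrist_force: [0.6, 0.2, 0.2]
grip_width: 1.005
```

Request:
step_arm(rows=[0, 0, 0, 0, 0, 0, 0.3, 0, 0, 0, 0, 0, 0, 0.3, 0, 0, 0, 0, 0, 0, 0.3, 0, 0, 0, 0, 0, 0, 0.3, 0, 0, 0, 0, 0, 0, 0.3])

```text
time_s: 25.88
tcp_pos: [449.1, -441.7, 11.6]
ee_rot: [-1.57, 0.125, -0.13]
wrist_force: [-0.0, 0.6, 5.9]
grip_width: 0.686
```

```bash
python3 st.py 479 -465 20 -.166
```

```text
tcp [ 449.1 -441.7   11.6] jaw yaw -0.162 approach [ 0.003 -0.003 -1.   ] j [-0.8   0.6   1.7   0.    0.83 -0.63] w 0.686 t 25.9
delta mm [ 29.9 -23.3   8.4] rz -0.004 (or 3.138)
```

Request:
step_arm(rows=[0, 0, 0.015, 0, 0, 0, 0.3, 0.01, -0.008, 0, 0, 0, 0, 0.3, 0.01, -0.008, 0, 0, 0, 0, 0.3, 0.009, -0.007, 0, 0, 0, 0, 0.3, 0, 0, 0, 0, 0, 0, 0.3])

```text
time_s: 26.3
tcp_pos: [479.0, -465.4, 25.1]
ee_rot: [-1.57, 0.124, -0.13]
wrist_force: [0.7, -0.1, -2.2]
grip_width: 0.683
```

Request:
step_arm(rows=[0, 0, 0, 0, 0, 0, 0.3, 0, 0, 0, 0, 0, 0, 0.3])

```text
time_s: 26.47
tcp_pos: [476.2, -463.0, 24.0]
ee_rot: [-1.566, 0.128, -0.126]
wrist_force: [0.1, 0.6, -2.0]
grip_width: 0.681
```

```bash
python3 st.py 479.3 -465 13 -.166
```

```text
tcp [ 476.2 -463.    24. ] jaw yaw -0.162 approach [-0.001  0.001 -1.   ] j [-0.79  0.63  1.6   0.    0.91 -0.63] w 0.681 t 26.5
delta mm [  3.1  -2.  -11. ] rz -0.004 (or 3.138)
```

Request:
step_arm(rows=[0.003, -0.002, -0.005, 0, 0, 0, 0.3, 0, 0, -0.005, 0, 0, 0, 0.3, 0, 0, -0.002, 0, 0, 0, 0.3, 0, 0, 0, 0, 0, 0, 0.3, 0, 0, 0, 0, 0, 0, 0.3])

```text
time_s: 26.88
tcp_pos: [479.6, -465.4, 11.7]
ee_rot: [-1.566, 0.128, -0.127]
wrist_force: [-0.6, 1.2, -0.9]
grip_width: 0.686
```

Request:
step_arm(rows=[0, 0, 0, 0, 0, 0, 0.8, 0, 0, 0, 0, 0, 0, 1, 0, 0, 0, 0, 0, 0, 1, 0, 0, 0, 0, 0, 0, 1, 0, 0, 0.01, 0, 0, 0, 1])

```text
time_s: 27.3
tcp_pos: [478.9, -464.7, 20.5]
ee_rot: [-1.564, 0.129, -0.125]
wrist_force: [0.1, 0.2, -0.2]
grip_width: 0.998
```

Request:
step_arm(rows=[0, 0, 0.02, 0, 0, 0, 1, 0, 0, 0.035, 0, 0, 0, 1, 0, 0, 0.035, 0, 0, 0, 1, 0, 0, 0.035, 0, 0, 0, 1, 0, 0, 0.02, 0, 0, 0, 1])

```text
time_s: 27.72
tcp_pos: [481.1, -466.9, 172.7]
ee_rot: [-1.572, 0.123, -0.132]
wrist_force: [0.5, -0.5, 0.5]
grip_width: 1.004
```

Request:
step_arm(rows=[0.01, 0.03, 0, 0, 0, 0.03, 1, 0.01, 0.04, 0, 0, 0, 0.03, 1, 0.01, 0.04, 0, 0, 0, 0.03, 1, 0.01, 0.04, 0, 0, 0, 0.03, 1, 0.01, 0.02, 0, 0, 0, 0.03, 1])

```text
time_s: 28.13
tcp_pos: [529.7, -291.6, 168.2]
ee_rot: [-1.569, 0.007, -0.007]
wrist_force: [-0.2, -0.3, -0.0]
grip_width: 1.001
```

```bash
python3 st.py 541 -291 100 -0.013;  python3 - <<'E'
from avg import *
for n in("top","scene"):
    s=avg(n,2);print(n,fit([s],[box(30,45,31)],(479,-465,-.166),mode="tan",rng=4))
    cv2.imwrite(f"pics/e1{n}.png",s["pixels"][:,:,::-1])
E
```

```text
tcp [ 529.7 -291.6  168.2] jaw yaw -0.009 approach [ 0.     0.002 -1.   ] j [-0.52  0.41  1.59  0.    1.14 -0.51] w 1.001 t 28.1
delta mm [ 11.3   0.6 -68.2] rz -0.004 (or 3.137)
top (array([ 4.7618687e+02, -4.6650817e+02, -1.4894938e-01]), np.float64(0.45010706433045355))
scene (array([ 4.80182034e+02, -4.63584332e+02, -1.74537888e-01]), np.float64(0.4639118728082325))[ WARN:0@1.027] global loadsave.cpp:1063 imwrite_ Unsupported depth image for selected encoder is fallbacked to CV_8U.
```

View pics/e1top.png

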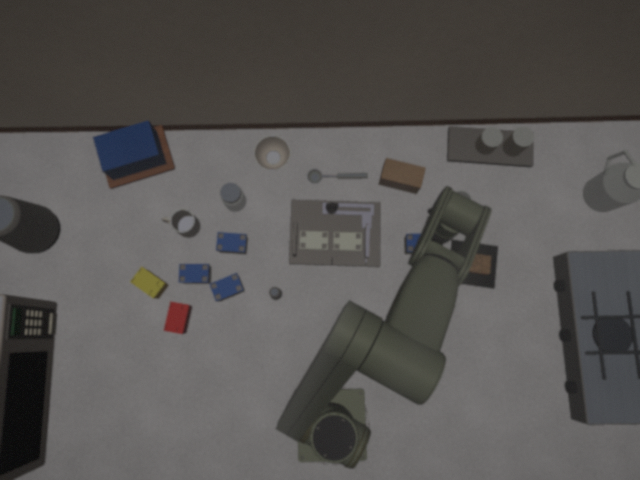

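Request:
step_arm(rows=[0.011, 0.001, -0.02, 0, 0, -0.004, 1, 0, 0, -0.035, 0, 0, 0, 1, 0, 0, 0, 0, 0, 0, 1, 0, 0, 0, 0, 0, 0, 1])

```text
time_s: 28.67
tcp_pos: [539.3, -295.3, 110.7]
ee_rot: [-1.569, 0.017, -0.011]
wrist_force: [0.7, 0.4, 0.4]
grip_width: 0.999
```

```bash
python3 st.py 541 -290.5 23 -0.013
```

```text
tcp [ 539.3 -295.3  110.7] jaw yaw -0.018 approach [-0.004  0.002 -1.   ] j [-0.52  0.48  1.64 -0.    1.03 -0.5 ] w 0.999 t 28.7
delta mm [  1.7   4.8 -87.7] rz 0.005 (or -3.137)
```

Request:
step_arm(rows=[0.0015, 0.005, -0.03, 0, 0, 0.004, 1, 0, 0, -0.03, 0, 0, 0, 1, 0, 0, -0.027, 0, 0, 0, 1, 0, 0, 0, 0, 0, 0, 1, 0, 0, 0, 0, 0, 0, 1])

```text
time_s: 29.08
tcp_pos: [542.4, -290.6, 25.8]
ee_rot: [-1.571, 0.01, -0.01]
wrist_force: [0.3, -0.2, 0.2]
grip_width: 0.999
```

```bash
python3 st.py 541 -290.5 23 -0.013
```

```text
tcp [ 542.4 -290.6   25.8] jaw yaw -0.013 approach [-0. -0. -1.] j [-0.51  0.57  1.72 -0.    0.85 -0.5 ] w 0.999 t 29.1
delta mm [-1.4  0.1 -2.8] rz -0.000 (or 3.142)
```

Request:
step_arm(rows=[-0.001, 0, -0.003, 0, 0, 0, 0.3, 0, 0, 0, 0, 0, 0, 0.3, 0, 0, 0, 0, 0, 0, 0.3, 0, 0, 0, 0, 0, 0, 0.3, 0, 0, 0, 0, 0, 0, 0.3], squeeze=60)

```text
time_s: 29.5
tcp_pos: [542.8, -290.8, 24.3]
ee_rot: [-1.573, 0.006, -0.012]
wrist_force: [-0.4, -0.6, 7.0]
grip_width: 0.672
```

Request:
step_arm(rows=[0, 0, 0, 0, 0, 0, 0.3, 0, 0, 0, 0, 0, 0, 0.3])

```text
time_s: 29.67
tcp_pos: [542.8, -290.7, 24.3]
ee_rot: [-1.573, 0.006, -0.012]
wrist_force: [-0.6, -1.4, 6.8]
grip_width: 0.67
```

```bash
python3 st.py 564.9 41.4 130 -0.054
```

```text
tcp [ 542.8 -290.7   24.3] jaw yaw -0.012 approach [ 0.004 -0.003 -1.   ] j [-0.51  0.57  1.73 -0.    0.84 -0.5 ] w 0.670 t 29.7
delta mm [ 22.1 332.1 105.7] rz -0.042 (or 3.099)
```

Request:
step_arm(rows=[0, 0, 0.01, 0, 0, 0, 0.3, 0, 0, 0.03, 0, 0, 0, 0.3, 0, 0, 0.035, 0, 0, 0, 0.3, 0.001, 0.015, 0.035, 0, 0, 0, 0.3, 0.002, 0.025, 0.01, 0, 0, -0.01, 0.3])

```text
time_s: 30.08
tcp_pos: [546.9, -252.2, 148.2]
ee_rot: [-1.576, 0.012, -0.027]
wrist_force: [1.8, -0.4, -1.3]
grip_width: 0.67
```

Request:
step_arm(rows=[0.002, 0.035, 0, 0, 0, -0.01, 0.3, 0.002, 0.035, 0, 0, 0, -0.01, 0.3, 0.002, 0.035, 0, 0, 0, -0.01, 0.3, 0.002, 0.035, 0, 0, 0, 0, 0.3, 0.002, 0.035, 0, 0, 0, 0, 0.3])

```text
time_s: 30.5
tcp_pos: [553.8, -72.9, 142.6]
ee_rot: [-1.57, 0.041, -0.041]
wrist_force: [0.0, -1.0, -2.0]
grip_width: 0.668
```

Request:
step_arm(rows=[0.002, 0.035, 0, 0, 0, 0, 0.3, 0.002, 0.035, 0, 0, 0, 0, 0.3, 0.002, 0.03, 0, 0, 0, 0, 0.3, 0.002, 0.02, 0, 0, 0, 0, 0.3, 0, 0, 0, 0, 0, 0, 0.3])

```text
time_s: 30.92
tcp_pos: [562.2, 49.2, 142.5]
ee_rot: [-1.569, 0.038, -0.038]
wrist_force: [0.5, -1.4, -1.7]
grip_width: 0.673
```

```bash
python3 st.py 564.9 41.4 60 -0.054
```

```text
tcp [562.2  49.2 142.5] jaw yaw -0.048 approach [ 0.     0.002 -1.   ] j [0.07 0.37 1.72 0.   1.05 0.11] w 0.673 t 30.9
delta mm [  2.7  -7.8 -82.5] rz -0.006 (or 3.136)
```

Request:
step_arm(rows=[0.0025, -0.003, -0.025, 0, 0, -0.006, 0.3, 0, 0, -0.03, 0, 0, 0, 0.3, 0, 0, -0.02, 0, 0, 0, 0.3, 0, 0, 0, 0, 0, 0, 0.3, 0, 0, 0, 0, 0, 0, 0.3])

```text
time_s: 31.33
tcp_pos: [564.2, 41.9, 66.7]
ee_rot: [-1.571, 0.048, -0.044]
wrist_force: [0.4, -0.4, -1.9]
grip_width: 0.669
```

```bash
python3 st.py 564.9 41.4 60 -0.054; cat > tf.py <<'E'
from avg import *
import sys
x,y,yaw,z=map(float,sys.argv[1:5])
for n in("top","scene"):
    s=avg(n,2);v,e=fit([s],[box(29,45,65+z)],(x,y,yaw),mode="blue",rng=3);print(n,np.round(v,3),round(e,2))
    u=proj(s,[(x,y,z+65)])[0].astype(int);crop({"pixels":np.clip(s["pixels"],0,255).astype(np.uint8)},u[0]-40,u[1]-40,80,80,7,sys.argv[5]+n+".png")
E
python3 tf.py 564.9 41.4 -0.054 43 p1
```

```text
tcp [564.2  41.9  66.7] jaw yaw -0.058 approach [-0.002 -0.    -1.   ] j [ 0.05  0.46  1.81 -0.    0.88  0.11] w 0.669 t 31.3
delta mm [ 0.7 -0.5 -6.7] rz 0.004 (or -3.137)
top [5.63974e+02 4.29350e+01 4.80000e-02] 0.42
scene [ 5.64137e+02  4.41540e+01 -7.50000e-02] 0.5
```

View pics/p1scene.png

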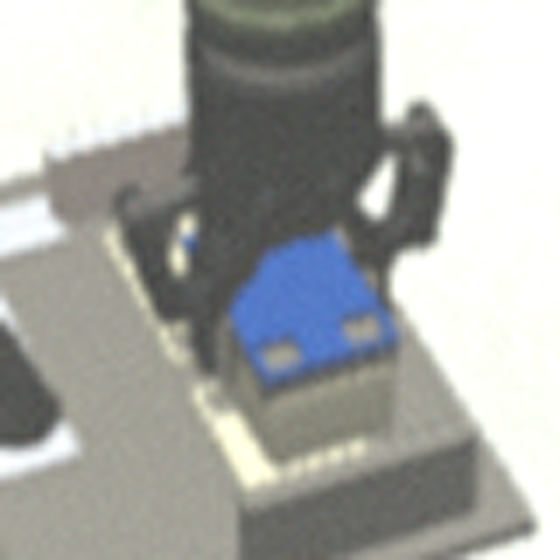

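Request:
step_arm(rows=[0.0005, -0.0005, -0.015, 0, 0, 0.003, 0.3, 0, 0, -0.008, 0, 0, 0, 0.3, 0, 0, 0, 0, 0, 0, 0.3, 0, 0, 0, 0, 0, 0, 0.3])

```text
time_s: 31.87
tcp_pos: [565.3, 41.8, 44.2]
ee_rot: [-1.57, 0.043, -0.043]
wrist_force: [-0.6, 0.5, -1.6]
grip_width: 0.674
```

```bash
python3 st.py 564.9 41.4 36 -0.054
```

```text
tcp [565.3  41.8  44.2] jaw yaw -0.055 approach [-0. -0. -1.] j [ 0.05  0.49  1.83 -0.    0.83  0.11] w 0.674 t 31.9
delta mm [-0.4 -0.4 -8.2] rz 0.001 (or -3.141)
```

Request:
step_arm(rows=[0, -0.0004, -0.004, 0, 0, 0, 0.3, 0, 0, -0.003, 0, 0, 0, 0.3, 0, 0, -0.002, 0, 0, 0, 0.3, 0, 0, 0, 0, 0, 0, 0.3])

```text
time_s: 32.2
tcp_pos: [565.8, 41.4, 36.3]
ee_rot: [-1.57, 0.042, -0.044]
wrist_force: [-1.8, 0.6, 5.8]
grip_width: 0.674
```

Request:
step_arm(rows=[0, 0, 0, 0, 0, 0, 0.8, 0, 0, 0, 0, 0, 0, 1, 0, 0, 0, 0, 0, 0, 1, 0, 0, 0, 0, 0, 0, 1, 0, 0, 0.01, 0, 0, 0, 1])

```text
time_s: 32.62
tcp_pos: [564.0, 41.3, 43.6]
ee_rot: [-1.571, 0.046, -0.04]
wrist_force: [-0.8, 0.4, 1.3]
grip_width: 1.0
```

Request:
step_arm(rows=[0, 0, 0.03, 0, 0, 0, 1, 0, 0, 0.035, 0, 0, 0, 1, 0, 0.01, 0.04, 0, 0, 0, 1, 0, 0.035, 0.02, 0, 0, 0, 1, 0, 0.04, 0, 0, 0, 0, 1])

```text
time_s: 33.03
tcp_pos: [568.8, 126.4, 176.9]
ee_rot: [-1.568, 0.037, -0.056]
wrist_force: [0.6, 0.0, 0.7]
grip_width: 1.003
```

Request:
step_arm(rows=[0, 0.04, 0, 0, 0, 0, 1, 0, 0.04, 0, 0, 0, -0.02, 1, 0, 0.04, 0, 0, 0, -0.02, 1, 0, 0.03, 0, 0, 0, 0, 1, 0, 0, 0, 0, 0, 0, 1])

```text
time_s: 33.45
tcp_pos: [565.1, 282.1, 170.5]
ee_rot: [-1.566, 0.07, -0.072]
wrist_force: [0.0, -0.3, -0.9]
grip_width: 1.0
```

```bash
python3 tf.py 564.9 41.4 -0.054 12 p2; python3 st.py 556 299 23 -0.092
```

```text
top [ 5.64312e+02  4.18680e+01 -4.70000e-02] 0.38
scene [ 5.65091e+02  4.16780e+01 -5.10000e-02] 0.38
tcp [565.3 275.5 170.2] jaw yaw -0.095 approach [-0.    -0.001 -1.   ] j [ 0.44  0.45  1.53 -0.    1.17  0.53] w 1.000 t 33.6
delta mm [  -9.3   23.5 -147.2] rz 0.003 (or -3.138)
```

View pics/p2scene.png

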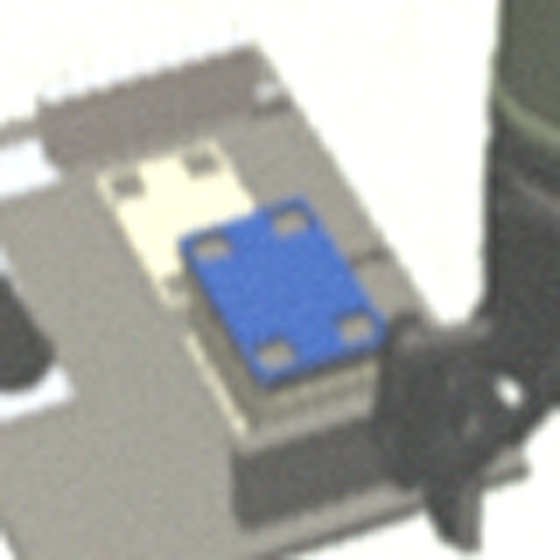

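Request:
step_arm(rows=[-0.009, 0.023, -0.02, 0, 0, 0.003, 1, 0, 0, -0.035, 0, 0, 0, 1, 0, 0, -0.02, 0, 0, 0, 1, 0, 0, 0, 0, 0, 0, 1, 0, 0, 0, 0, 0, 0, 1])

```text
time_s: 34.07
tcp_pos: [556.3, 297.8, 94.6]
ee_rot: [-1.571, 0.075, -0.072]
wrist_force: [0.5, 0.5, 0.4]
grip_width: 1.001
```

```bash
python3 st.py 555.7 298.8 23 -0.092
```

```text
tcp [556.3 297.8  94.6] jaw yaw -0.094 approach [-0.002 -0.001 -1.   ] j [ 0.47  0.51  1.61 -0.    1.01  0.57] w 1.001 t 34.1
delta mm [ -0.6   1.  -71.6] rz 0.002 (or -3.140)
```

Request:
step_arm(rows=[0, 0.001, -0.03, 0, 0, 0.002, 1, 0, 0, -0.025, 0, 0, 0, 1, 0, 0, -0.015, 0, 0, 0, 1, 0, 0, 0, 0, 0, 0, 1, 0, 0, 0, 0, 0, 0, 1])

```text
time_s: 34.48
tcp_pos: [557.6, 300.1, 26.5]
ee_rot: [-1.569, 0.07, -0.073]
wrist_force: [0.4, 0.6, 1.1]
grip_width: 0.996
```

```bash
python3 st.py 555.7 298.8 22 -0.092
```

```text
tcp [557.6 300.1  26.5] jaw yaw -0.091 approach [ 0.002  0.001 -1.   ] j [ 0.48  0.59  1.68 -0.    0.87  0.57] w 0.996 t 34.5
delta mm [-1.9 -1.3 -4.5] rz -0.001 (or 3.141)
```

Request:
step_arm(rows=[0, 0, 0, 0, 0, 0, 0.3, 0, 0, 0, 0, 0, 0, 0.3, 0, 0, 0, 0, 0, 0, 0.3, 0, 0, 0, 0, 0, 0, 0.3, 0, 0, 0, 0, 0, 0, 0.3])

```text
time_s: 34.9
tcp_pos: [558.0, 301.0, 27.3]
ee_rot: [-1.568, 0.067, -0.074]
wrist_force: [1.1, -0.4, 7.0]
grip_width: 0.67
```

Request:
step_arm(rows=[0, 0, 0, 0, 0, 0, 0.3, 0, 0, 0, 0, 0, 0, 0.3])

```text
time_s: 35.07
tcp_pos: [558.0, 301.0, 27.3]
ee_rot: [-1.568, 0.067, -0.074]
wrist_force: [0.5, -0.6, 6.0]
grip_width: 0.671
```

```bash
python3 st.py 564.8 41.5 150 -0.053
```

```text
tcp [558.  301.   27.3] jaw yaw -0.090 approach [ 0.004  0.002 -1.   ] j [ 0.48  0.59  1.68 -0.    0.87  0.57] w 0.671 t 35.1
delta mm [   6.8 -259.5  122.7] rz 0.037 (or -3.105)
```

Request:
step_arm(rows=[0, 0, 0.01, 0, 0, 0, 0.3, 0, 0, 0.035, 0, 0, 0, 0.3, 0, 0, 0.035, 0, 0, 0, 0.3, 0.001, -0.01, 0.035, 0, 0, 0.01, 0.3, 0.001, -0.025, 0.015, 0, 0, 0.01, 0.3])

```text
time_s: 35.48
tcp_pos: [560.3, 268.4, 160.5]
ee_rot: [-1.565, 0.046, -0.058]
wrist_force: [1.7, -0.1, -1.4]
grip_width: 0.67
```

Request:
step_arm(rows=[0.001, -0.035, 0, 0, 0, 0.01, 0.3, 0.001, -0.035, 0, 0, 0, 0.007, 0.3, 0.001, -0.035, 0, 0, 0, 0, 0.3, 0.001, -0.035, 0, 0, 0, 0, 0.3, 0.001, -0.035, 0, 0, 0, 0, 0.3])

```text
time_s: 35.9
tcp_pos: [562.7, 88.9, 155.4]
ee_rot: [-1.57, 0.042, -0.041]
wrist_force: [0.7, 0.1, -2.5]
grip_width: 0.67
```

Request:
step_arm(rows=[0, -0.025, 0, 0, 0, 0, 0.3, 0, -0.015, 0, 0, 0, 0, 0.3, 0, 0, 0, 0, 0, 0, 0.3, 0, 0, 0, 0, 0, 0, 0.3])

```text
time_s: 36.23
tcp_pos: [563.1, 49.9, 155.3]
ee_rot: [-1.57, 0.043, -0.043]
wrist_force: [-0.1, 0.1, -1.8]
grip_width: 0.673
```

```bash
python3 st.py 564.8 43 115 -0.053
```

```text
tcp [563.1  49.9 155.3] jaw yaw -0.055 approach [-0.  0. -1.] j [0.07 0.36 1.7  0.   1.08 0.12] w 0.673 t 36.2
delta mm [  1.7  -6.9 -40.3] rz 0.002 (or -3.140)
```

Request:
step_arm(rows=[0.0015, -0.007, -0.02, 0, 0, 0.002, 0.3, 0, 0, -0.02, 0, 0, 0, 0.3, 0, 0, 0, 0, 0, 0, 0.3, 0, 0, 0, 0, 0, 0, 0.3, 0, 0, 0, 0, 0, 0, 0.3])

```text
time_s: 36.65
tcp_pos: [565.5, 44.3, 115.9]
ee_rot: [-1.57, 0.038, -0.04]
wrist_force: [-0.6, 0.2, -2.1]
grip_width: 0.669
```

```bash
python3 st.py 564.8 43 99 -0.053; python3 tf.py 564.8 41.5 -0.053 89 p3
```

```text
tcp [565.5  44.3 115.9] jaw yaw -0.050 approach [ 0.001  0.    -1.   ] j [0.06 0.4  1.75 0.   0.99 0.11] w 0.669 t 36.6
delta mm [ -0.7  -1.3 -16.9] rz -0.003 (or 3.138)
top [5.72278e+02 4.44660e+01 7.30000e-02] 0.44
scene [ 5.64561e+02  4.57870e+01 -4.70000e-02] 0.62
```

View pics/p3scene.png

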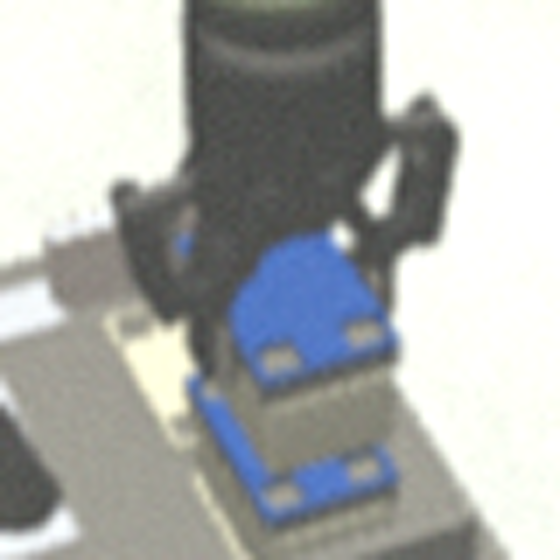

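```bash
cat > held.py <<'E'
from avg import *
import sys
# held tub: end edge only, scene cam; compare with the tub below (lid zlow)
x,y,yaw,z=map(float,sys.argv[1:5])
s=avg("scene",4)
E=[((-29,45,65+z),(29,45,65+z))]
im=chan(s,"blue")
def sc(p,q,axis,lo,hi):
    t=np.linspace(.15,.85,15)[:,None];o=np.arange(lo,hi,.25);pr=[]
    for a in o:
        P=np.array(p)*(1-t)+np.array(q)*t+np.eye(3)[axis]*a
        u=proj(s,loc(x,y,0,yaw,P)).astype(np.float32);pr.append(cv2.remap(im,u[:,None,0],u[:,None,1],cv2.INTER_CUBIC).mean())
    g=abs(np.gradient(pr));return o[np.argmax(g)]
print("end-edge dy",sc((-29,45,65+z),(29,45,65+z),1,-8,8),"side +x dx",sc((29,20,65+z),(29,45,65+z),0,-8,8),"side -x dx",sc((-29,20,65+z),(-29,45,65+z),0,-8,8))
E
python3 held.py 564.8 41.6 -0.053 88.6
```

```text
end-edge dy 2.0 side +x dx 1.75 side -x dx -1.75
```

Request:
step_arm(rows=[-0.0005, -0.0004, -0.007, 0, 0, -0.002, 0.3, 0, 0, -0.005, 0, 0, 0, 0.3, 0, 0, -0.003, 0, 0, 0, 0.3, 0, 0, 0, 0, 0, 0, 0.3, 0, 0, 0, 0, 0, 0, 0.3])

```text
time_s: 37.47
tcp_pos: [564.3, 43.0, 99.6]
ee_rot: [-1.57, 0.042, -0.041]
wrist_force: [0.8, 0.1, -2.2]
grip_width: 0.67
```

```bash
python3 st.py 564.8 43.9 99.3 -0.053
```

```text
tcp [564.3  43.   99.6] jaw yaw -0.053 approach [-0.001 -0.    -1.   ] j [0.06 0.42 1.77 0.   0.95 0.11] w 0.670 t 37.5
delta mm [ 0.5  0.9 -0.3] rz 0.000 (or -3.142)
```

Request:
step_arm(rows=[0.0005, 0.0005, -0.0015, 0, 0, 0, 0.3, 0, 0, 0, 0, 0, 0, 0.3])

```text
time_s: 37.63
tcp_pos: [564.9, 43.2, 99.1]
ee_rot: [-1.571, 0.041, -0.041]
wrist_force: [-1.9, -1.0, 3.4]
grip_width: 0.674
```

Contact at the seated height. Release.

Request:
step_arm(rows=[0, 0, 0, 0, 0, 0, 0.8, 0, 0, 0, 0, 0, 0, 1, 0, 0, 0, 0, 0, 0, 1, 0, 0, 0, 0, 0, 0, 1, 0, 0, 0.01, 0, 0, 0, 1])

```text
time_s: 38.05
tcp_pos: [563.6, 43.5, 107.1]
ee_rot: [-1.571, 0.045, -0.039]
wrist_force: [-0.6, -1.0, 0.4]
grip_width: 1.005
```

Request:
step_arm(rows=[0, 0, 0.03, 0, 0, 0, 1, 0, 0, 0.035, 0, 0, 0, 1, 0, 0, 0.035, 0, 0, 0, 1, -0.01, 0.025, 0.01, 0, 0, 0, 1, -0.02, 0.035, 0, 0, 0, 0, 1])

```text
time_s: 38.47
tcp_pos: [538.7, 102.8, 223.3]
ee_rot: [-1.569, 0.036, -0.054]
wrist_force: [-0.2, 1.0, -0.4]
grip_width: 0.996
```

Request:
step_arm(rows=[-0.02, 0.035, 0, 0, 0, 0.06, 1, -0.02, 0.035, 0, 0, 0, 0.06, 1, -0.02, 0.035, 0, 0, 0, 0.06, 1, -0.02, 0.035, 0, 0, 0, 0.06, 1, -0.02, 0.035, 0, 0, 0, 0.06, 1])

```text
time_s: 38.88
tcp_pos: [433.8, 280.0, 219.5]
ee_rot: [-1.561, -0.197, 0.195]
wrist_force: [0.0, 0.1, -0.5]
grip_width: 1.003
```

Request:
step_arm(rows=[-0.015, 0.03, -0.02, 0, 0, 0.06, 1, -0.01, 0.03, -0.02, 0, 0, 0.06, 1, 0, 0, -0.02, 0, 0, 0, 1, 0, 0, 0, 0, 0, 0, 1])

```text
time_s: 39.22
tcp_pos: [407.2, 338.5, 155.6]
ee_rot: [-1.554, -0.286, 0.295]
wrist_force: [-1.2, -1.5, -0.2]
grip_width: 0.999
```

```bash
python3 tf.py 564.9 41.6 -0.053 72 p4; python3 tf.py 416.6 312.8 .37 0 p4c;python3 st.py 416.6 312.8 120 .37
```

```text
top [ 5.6350e+02  4.1807e+01 -6.9000e-02] 0.39
scene [ 5.64145e+02  4.10800e+01 -5.00000e-02] 0.37
top [4.18131e+02 3.10221e+02 3.17000e-01] 0.66
scene [4.16791e+02 3.12975e+02 3.73000e-01] 0.29
tcp [410.8 338.2 159.7] jaw yaw 0.366 approach [ 0.002  0.001 -1.   ] j [ 0.67  0.31  1.77 -0.    1.06  0.3 ] w 0.998 t 39.6
delta mm [  5.8 -25.4 -39.7] rz 0.004 (or -3.137)
```

View pics/p4scene.png

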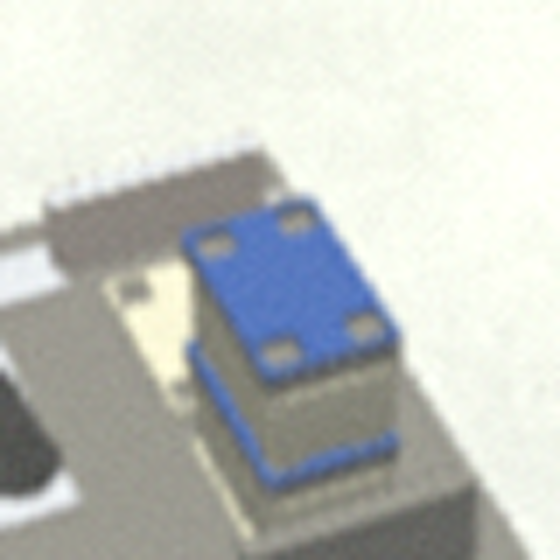

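View pics/p4cscene.png

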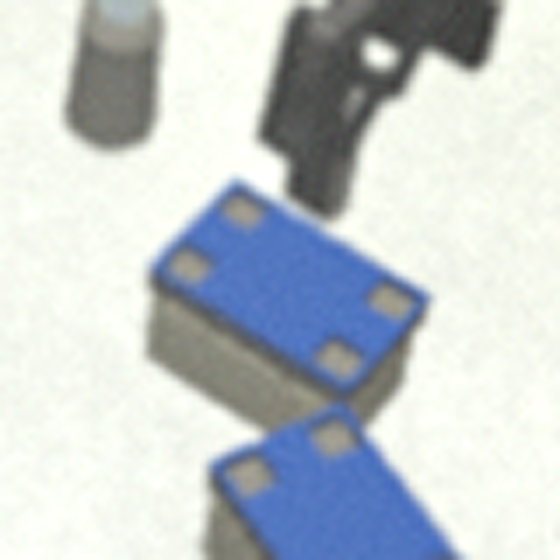

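Request:
step_arm(rows=[0.006, -0.0255, -0.02, 0, 0, 0.004, 1, 0, 0, -0.03, 0, 0, 0, 1, 0, 0, -0.02, 0, 0, 0, 1, 0, 0, 0, 0, 0, 0, 1, 0, 0, 0, 0, 0, 0, 1])

```text
time_s: 40.03
tcp_pos: [416.0, 312.6, 88.5]
ee_rot: [-1.552, -0.29, 0.291]
wrist_force: [1.2, 0.4, 0.3]
grip_width: 1.004
```

```bash
python3 st.py 416.7 312.8 23 .371
```

```text
tcp [416.  312.6  88.5] jaw yaw 0.370 approach [-0.001 -0.001 -1.   ] j [0.62 0.37 1.89 0.   0.88 0.25] w 1.004 t 40.0
delta mm [  0.7   0.2 -65.5] rz 0.001 (or -3.141)
```

Request:
step_arm(rows=[0, 0, -0.028, 0, 0, 0, 1, 0, 0, -0.022, 0, 0, 0, 1, 0, 0, -0.014, 0, 0, 0, 1, 0, 0, 0, 0, 0, 0, 1, 0, 0, 0, 0, 0, 0, 1])

```text
time_s: 40.45
tcp_pos: [416.8, 313.7, 25.7]
ee_rot: [-1.55, -0.292, 0.29]
wrist_force: [0.1, 0.5, 0.2]
grip_width: 1.001
```

```bash
python3 st.py 416.7 312.8 23 .371
```

```text
tcp [416.8 313.7  25.7] jaw yaw 0.371 approach [ 0.002  0.001 -1.   ] j [ 0.62  0.46  1.95 -0.    0.73  0.25] w 1.001 t 40.5
delta mm [-0.1 -0.9 -2.7] rz -0.000 (or 3.142)
```

Request:
step_arm(rows=[0, 0, 0, 0, 0, 0, 0.3, 0, 0, 0, 0, 0, 0, 0.3, 0, 0, 0, 0, 0, 0, 0.3, 0, 0, 0, 0, 0, 0, 0.3, 0, 0, 0, 0, 0, 0, 0.3])

```text
time_s: 40.87
tcp_pos: [417.2, 313.9, 26.3]
ee_rot: [-1.549, -0.294, 0.288]
wrist_force: [-0.3, -1.2, 6.9]
grip_width: 0.667
```

Request:
step_arm(rows=[0, 0, 0, 0, 0, 0, 0.3, 0, 0, 0, 0, 0, 0, 0.3])

```text
time_s: 41.03
tcp_pos: [417.2, 314.0, 26.2]
ee_rot: [-1.549, -0.294, 0.288]
wrist_force: [-0.2, 0.3, 7.2]
grip_width: 0.671
```

```bash
python3 st.py 564.5 41.6 220 -0.053
```

```text
tcp [417.2 314.   26.2] jaw yaw 0.371 approach [ 0.003  0.002 -1.   ] j [0.62 0.46 1.95 0.   0.73 0.25] w 0.671 t 41.0
delta mm [ 147.3 -272.4  193.8] rz -0.424 (or 2.718)
```

Request:
step_arm(rows=[0, 0, 0.01, 0, 0, 0, 0.3, 0, 0, 0.03, 0, 0, 0, 0.3, 0, 0, 0.04, 0, 0, 0, 0.3, 0, 0, 0.04, 0, 0, 0, 0.3, 0, 0, 0.04, 0, 0, 0, 0.3])

```text
time_s: 41.45
tcp_pos: [415.1, 312.4, 186.6]
ee_rot: [-1.552, -0.29, 0.292]
wrist_force: [0.9, 0.8, -1.9]
grip_width: 0.671
```

Request:
step_arm(rows=[0.005, -0.01, 0.035, 0, 0, 0, 0.3, 0.01, -0.02, 0.01, 0, 0, -0.03, 0.3, 0.018, -0.033, 0, 0, 0, -0.05, 0.3, 0.018, -0.033, 0, 0, 0, -0.05, 0.3, 0.018, -0.033, 0, 0, 0, -0.05, 0.3])

```text
time_s: 41.87
tcp_pos: [484.7, 182.7, 230.5]
ee_rot: [-1.566, -0.15, 0.149]
wrist_force: [-0.1, 0.0, -2.7]
grip_width: 0.67
```

Request:
step_arm(rows=[0.018, -0.033, 0, 0, 0, -0.05, 0.3, 0.018, -0.033, 0, 0, 0, -0.05, 0.3, 0.018, -0.033, 0, 0, 0, -0.05, 0.3, 0.01, -0.02, 0, 0, 0, -0.05, 0.3, 0, 0, 0, 0, 0, 0, 0.3])

```text
time_s: 42.28
tcp_pos: [550.3, 60.9, 229.6]
ee_rot: [-1.573, 0.011, -0.012]
wrist_force: [0.3, 0.3, -2.3]
grip_width: 0.672
```

```bash
python3 st.py 564.5 42.5 220 -0.053
```

```text
tcp [550.3  60.9 229.6] jaw yaw -0.015 approach [ 0.001 -0.002 -1.   ] j [ 0.09  0.29  1.62 -0.    1.24  0.11] w 0.672 t 42.3
delta mm [ 14.2 -18.4  -9.6] rz -0.038 (or 3.104)
```

Request:
step_arm(rows=[0.007, -0.009, -0.01, 0, 0, -0.02, 0.3, 0.007, -0.009, -0.02, 0, 0, -0.018, 0.3, 0, 0, -0.02, 0, 0, 0, 0.3, 0, 0, 0, 0, 0, 0, 0.3, 0, 0, 0, 0, 0, 0, 0.3])

```text
time_s: 42.7
tcp_pos: [561.7, 47.5, 178.3]
ee_rot: [-1.571, 0.039, -0.033]
wrist_force: [-0.0, 0.9, -2.1]
grip_width: 0.67
```

```bash
python3 st.py 564.5 42.5 175 -0.053
```

```text
tcp [561.7  47.5 178.3] jaw yaw -0.046 approach [-0.004  0.    -1.   ] j [0.06 0.34 1.67 0.   1.13 0.11] w 0.670 t 42.7
delta mm [ 2.8 -5.  -3.3] rz -0.007 (or 3.135)
```

Request:
step_arm(rows=[0.002, -0.004, -0.004, 0, 0, -0.005, 0.3, 0, 0, 0, 0, 0, 0, 0.3, 0, 0, 0, 0, 0, 0, 0.3])

```text
time_s: 42.95
tcp_pos: [565.4, 43.2, 176.4]
ee_rot: [-1.57, 0.039, -0.042]
wrist_force: [-1.1, 0.2, -1.9]
grip_width: 0.673
```

```bash
python3 st.py 564.5 42.5 175 -0.053;python3 held.py 564.2 41.5 -0.053 148.5;python3 tf.py 564.2 41.6 -0.053 148 p5;python3 st.py 564.5 42.5 158.2 -0.053
```

```text
tcp [565.4  43.2 176.4] jaw yaw -0.052 approach [ 0.002  0.    -1.   ] j [0.06 0.35 1.67 0.   1.12 0.11] w 0.673 t 43.0
delta mm [-0.9 -0.7 -1.4] rz -0.001 (or 3.140)
end-edge dy 1.5 side +x dx 1.5 side -x dx -2.5
top [ 5.63037e+02  4.34310e+01 -8.90000e-02] 0.45
scene [ 5.63068e+02  4.45330e+01 -5.50000e-02] 0.69
tcp [565.   43.1 175.7] jaw yaw -0.052 approach [ 0.  0. -1.] j [0.06 0.35 1.67 0.   1.12 0.11] w 0.673 t 43.4
delta mm [ -0.5  -0.6 -17.5] rz -0.001 (or 3.141)
```

View pics/p5scene.png

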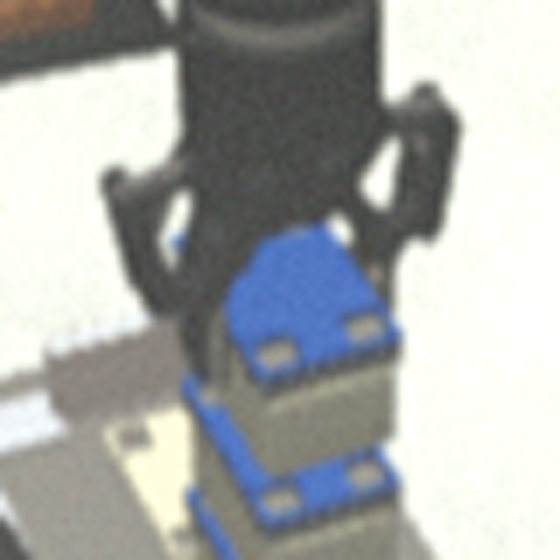

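Request:
step_arm(rows=[-0.0005, -0.0005, -0.007, 0, 0, 0, 0.3, 0, 0, -0.005, 0, 0, 0, 0.3, 0, 0, -0.004, 0, 0, 0, 0.3, 0, 0, 0, 0, 0, 0, 0.3, 0, 0, 0, 0, 0, 0, 0.3])

```text
time_s: 43.77
tcp_pos: [564.2, 42.5, 159.0]
ee_rot: [-1.571, 0.042, -0.04]
wrist_force: [-0.1, -0.3, -1.2]
grip_width: 0.671
```

Request:
step_arm(rows=[0, 0, -0.0015, 0, 0, 0, 0.3, 0, 0, 0, 0, 0, 0, 0.3])

```text
time_s: 43.93
tcp_pos: [564.6, 42.5, 158.1]
ee_rot: [-1.57, 0.04, -0.041]
wrist_force: [-0.3, 0.0, -1.5]
grip_width: 0.672
```

Request:
step_arm(rows=[0, 0, -0.0015, 0, 0, 0, 0.3, 0, 0, 0, 0, 0, 0, 0.3])

```text
time_s: 44.1
tcp_pos: [565.0, 42.5, 157.7]
ee_rot: [-1.57, 0.039, -0.042]
wrist_force: [-0.7, 0.9, 4.0]
grip_width: 0.671
```

Seated. Release and go up, then to tub B.

Request:
step_arm(rows=[0, 0, 0, 0, 0, 0, 0.8, 0, 0, 0, 0, 0, 0, 1, 0, 0, 0, 0, 0, 0, 1, 0, 0, 0, 0, 0, 0, 1, 0, 0, 0.01, 0, 0, 0, 1])

```text
time_s: 44.52
tcp_pos: [563.1, 42.4, 164.9]
ee_rot: [-1.571, 0.044, -0.037]
wrist_force: [-0.1, 0.1, -0.7]
grip_width: 0.995
```

Request:
step_arm(rows=[0, 0, 0.03, 0, 0, 0, 1, 0, 0, 0.035, 0, 0, 0, 1, 0, 0, 0.035, 0, 0, 0, 1, -0.005, 0.025, 0.01, 0, 0, 0, 1, -0.01, 0.037, 0, 0, 0, 0, 1])

```text
time_s: 44.93
tcp_pos: [552.2, 103.3, 281.5]
ee_rot: [-1.57, 0.037, -0.052]
wrist_force: [1.3, 0.2, -0.5]
grip_width: 1.005
```

Request:
step_arm(rows=[-0.01, 0.037, 0, 0, 0, 0, 1, -0.01, 0.037, 0, 0, 0, 0, 1, -0.01, 0.037, 0, 0, 0, 0, 1, -0.01, 0.037, 0, 0, 0, 0.01, 1, -0.01, 0.037, 0, 0, 0, 0.01, 1])

```text
time_s: 45.35
tcp_pos: [498.7, 291.2, 277.5]
ee_rot: [-1.57, 0.024, -0.026]
wrist_force: [0.6, 0.5, -0.2]
grip_width: 1.0
```

Request:
step_arm(rows=[-0.01, 0.037, -0.03, 0, 0, 0, 1, -0.01, 0.037, -0.03, 0, 0, 0, 1, -0.01, 0.02, -0.02, 0, 0, 0, 1, 0, 0, 0, 0, 0, 0.01, 1, 0, 0, 0, 0, 0, 0, 1])

```text
time_s: 45.77
tcp_pos: [471.4, 373.4, 204.5]
ee_rot: [-1.573, 0.016, -0.014]
wrist_force: [-0.4, 0.6, 0.3]
grip_width: 0.998
```

```bash
python3 tf.py 564.4 41.6 -0.053 132 p6; python3 tf.py 461.7 412.8 -.025 0 p6b;python3 st.py 461.7 412.8 120 -.025
```

```text
top [ 5.63963e+02  4.25240e+01 -4.90000e-02] 0.4
scene [ 5.64303e+02  4.23200e+01 -5.20000e-02] 0.32
top [ 4.59062e+02  4.12131e+02 -2.26000e-01] 0.66
scene [ 4.62359e+02  4.13495e+02 -1.70000e-02] 0.28
tcp [473.  372.3 206.1] jaw yaw -0.023 approach [ 0.001  0.001 -1.   ] j [ 0.65  0.38  1.54 -0.    1.22  0.67] w 0.999 t 46.2
delta mm [-11.3  40.5 -86.1] rz -0.002 (or 3.140)
```

View pics/p6scene.png

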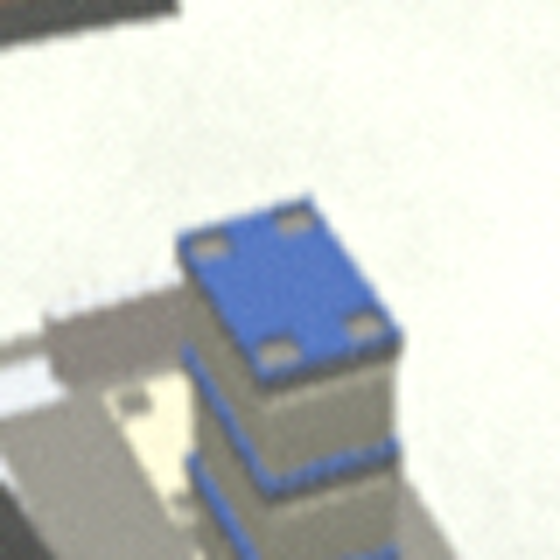

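Request:
step_arm(rows=[-0.006, 0.02, -0.025, 0, 0, 0, 1, -0.005, 0.0205, -0.03, 0, 0, 0, 1, 0, 0, -0.035, 0, 0, 0, 1, 0, 0, -0.02, 0, 0, 0, 1, 0, 0, 0, 0, 0, 0, 1])

```text
time_s: 46.58
tcp_pos: [458.9, 411.2, 90.4]
ee_rot: [-1.577, 0.023, -0.012]
wrist_force: [-1.6, -0.2, 0.1]
grip_width: 1.0
```

Request:
step_arm(rows=[0, 0, 0, 0, 0, 0, 1])

```text
time_s: 46.67
tcp_pos: [461.3, 412.9, 94.7]
ee_rot: [-1.572, 0.019, -0.017]
wrist_force: [0.1, -0.1, 1.2]
grip_width: 1.001
```

```bash
python3 st.py 461.9 413 23 -.022
```

```text
tcp [461.3 412.9  94.7] jaw yaw -0.022 approach [-0.001 -0.001 -1.   ] j [ 0.71  0.5   1.65 -0.    1.    0.73] w 1.001 t 46.7
delta mm [  0.6   0.1 -71.7] rz 0.000 (or -3.141)
```

Request:
step_arm(rows=[0, 0, -0.03, 0, 0, 0, 1, 0, 0, -0.025, 0, 0, 0, 1, 0, 0, -0.015, 0, 0, 0, 1, 0, 0, 0, 0, 0, 0, 1, 0, 0, 0, 0, 0, 0, 1])

```text
time_s: 47.08
tcp_pos: [462.5, 413.9, 26.8]
ee_rot: [-1.569, 0.016, -0.019]
wrist_force: [0.4, -0.0, -0.8]
grip_width: 0.998
```

```bash
python3 st.py 461.9 413 23 -.022
```

```text
tcp [462.5 413.9  26.8] jaw yaw -0.023 approach [ 0.002  0.002 -1.   ] j [ 0.71  0.57  1.71 -0.    0.85  0.73] w 0.998 t 47.1
delta mm [-0.6 -0.9 -3.8] rz 0.001 (or -3.141)
```

Request:
step_arm(rows=[0, 0, 0, 0, 0, 0, 0.3, 0, 0, 0, 0, 0, 0, 0.3, 0, 0, 0, 0, 0, 0, 0.3, 0, 0, 0, 0, 0, 0, 0.3, 0, 0, 0, 0, 0, 0, 0.3])

```text
time_s: 47.5
tcp_pos: [462.5, 414.3, 27.4]
ee_rot: [-1.568, 0.015, -0.02]
wrist_force: [-0.5, -0.8, 6.5]
grip_width: 0.675
```

Request:
step_arm(rows=[0, 0, 0, 0, 0, 0, 0.3, 0, 0, 0, 0, 0, 0, 0.3])

```text
time_s: 47.67
tcp_pos: [462.5, 414.3, 27.4]
ee_rot: [-1.568, 0.015, -0.02]
wrist_force: [0.2, -0.5, 6.3]
grip_width: 0.673
```

```bash
python3 st.py 559 -66.4 235 -0.053
```

```text
tcp [462.5 414.3  27.4] jaw yaw -0.022 approach [ 0.003  0.003 -1.   ] j [ 0.71  0.57  1.71 -0.    0.85  0.73] w 0.673 t 47.7
delta mm [  96.5 -480.7  207.6] rz -0.031 (or 3.111)
```

Request:
step_arm(rows=[0, 0, 0.01, 0, 0, 0, 0.3, 0, 0, 0.03, 0, 0, 0, 0.3, 0, 0, 0.04, 0, 0, 0, 0.3, 0, 0, 0.04, 0, 0, 0, 0.3, 0, -0.02, 0.035, 0, 0, 0, 0.3])

```text
time_s: 48.08
tcp_pos: [461.5, 396.0, 183.2]
ee_rot: [-1.567, 0.014, -0.017]
wrist_force: [1.8, 0.0, -1.1]
grip_width: 0.672
```

Request:
step_arm(rows=[-0.003, -0.03, 0, 0, 0, -0.01, 0.3, -0.003, -0.037, 0, 0, 0, -0.01, 0.3, -0.003, -0.037, 0, 0, 0, -0.01, 0.3, -0.003, -0.037, 0, 0, 0, 0, 0.3, 0, -0.037, 0, 0, 0, 0, 0.3])

```text
time_s: 48.5
tcp_pos: [448.0, 213.7, 180.7]
ee_rot: [-1.571, 0.04, -0.04]
wrist_force: [0.7, -1.5, -1.1]
grip_width: 0.671
```

Request:
step_arm(rows=[0, -0.037, 0, 0, 0, 0, 0.3, 0, -0.037, 0, 0, 0, 0, 0.3, 0, -0.037, 0, 0, 0, 0, 0.3, 0, -0.037, 0, 0, 0, 0, 0.3, 0, -0.037, 0, 0, 0, 0, 0.3])

```text
time_s: 48.92
tcp_pos: [448.6, 28.7, 180.8]
ee_rot: [-1.57, 0.04, -0.041]
wrist_force: [0.5, -0.8, -2.0]
grip_width: 0.67
```

```bash
python3 st.py 559 -65 150 -0.053
```

```text
tcp [448.6  28.7 180.8] jaw yaw -0.052 approach [ 0.001  0.    -1.   ] j [0.04 0.16 1.91 0.   1.06 0.09] w 0.670 t 48.9
delta mm [110.4 -93.7 -30.8] rz -0.001 (or 3.140)
```

Request:
step_arm(rows=[0, -0.037, 0, 0, 0, 0, 0.3, 0, -0.037, 0, 0, 0, 0, 0.3, 0.015, -0.02, 0, 0, 0, 0, 0.3, 0.03, 0, 0, 0, 0, 0, 0.3, 0.03, 0, -0.01, 0, 0, 0, 0.3])

```text
time_s: 49.33
tcp_pos: [525.6, -65.5, 172.6]
ee_rot: [-1.571, 0.04, -0.047]
wrist_force: [1.7, -0.0, -1.1]
grip_width: 0.668
```

Request:
step_arm(rows=[0.025, 0, -0.02, 0, 0, 0, 0.3, 0.01, 0, -0.02, 0, 0, 0, 0.3, 0, 0, -0.02, 0, 0, 0, 0.3, 0, 0, 0, 0, 0, 0, 0.3, 0, 0, 0, 0, 0, 0, 0.3])

```text
time_s: 49.75
tcp_pos: [558.2, -63.5, 109.7]
ee_rot: [-1.57, 0.043, -0.038]
wrist_force: [0.2, -0.7, -1.9]
grip_width: 0.67
```

```bash
python3 st.py 559 -65 80 -0.053
```

```text
tcp [558.2 -63.5 109.7] jaw yaw -0.052 approach [-0.003  0.    -1.   ] j [-0.13  0.4   1.77  0.    0.97 -0.08] w 0.670 t 49.8
delta mm [  0.8  -1.5 -29.7] rz -0.001 (or 3.141)
```

Request:
step_arm(rows=[0.0005, -0.0015, -0.025, 0, 0, 0, 0.3, 0, 0, -0.025, 0, 0, 0, 0.3, 0, 0, 0, 0, 0, 0, 0.3, 0, 0, 0, 0, 0, 0, 0.3])

```text
time_s: 50.08
tcp_pos: [559.5, -65.1, 61.1]
ee_rot: [-1.57, 0.041, -0.041]
wrist_force: [0.1, -0.5, -1.0]
grip_width: 0.669
```

```bash
python3 st.py 559 -65 45 -0.053; python3 tf.py 559 -66 -0.053 32 p7;
```

```text
tcp [559.5 -65.1  61.1] jaw yaw -0.052 approach [-0.  0. -1.] j [-0.14  0.46  1.82  0.    0.86 -0.08] w 0.669 t 50.1
delta mm [ -0.5   0.1 -16.1] rz -0.001 (or 3.141)
top [ 5.63198e+02 -5.23630e+01 -6.10000e-02] 0.7
scene [ 5.58465e+02 -6.44670e+01 -1.05000e-01] 0.68
```

View pics/p7scene.png

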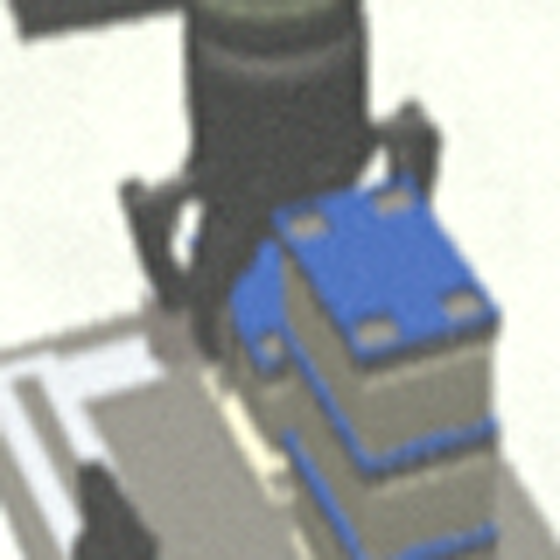

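View pics/p7top.png

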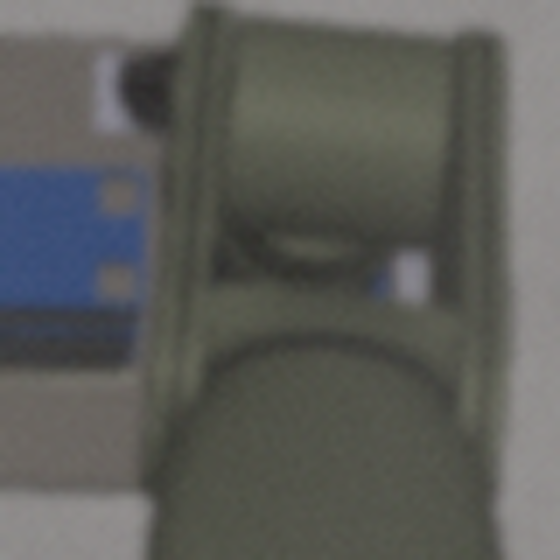

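```bash
python3 - <<'E'
from h import *
s=snapshot("scene")
for y in(-40,0,20,30):
  for z in (158+200,158+230,158+260,158+290,158+320): print(y,z-158,np.round(proj(s,[(555.6,y,z)])[0]),end=" ")
  print()
E
python3 - <<'E'
import cv2
im=cv2.imread('pics/b1scene.png')
cv2.imwrite('pics/b1c.png',cv2.resize(im[70:240,240:420],None,fx=4,fy=4))
E
```

```text
-40 200 [298. 155.] -40 230 [298. 145.] -40 260 [297. 135.] -40 290 [297. 124.] -40 320 [296. 113.] 
0 200 [305. 163.] 0 230 [304. 153.] 0 260 [304. 142.] 0 290 [304. 131.] 0 320 [303. 120.] 
20 200 [308. 167.] 20 230 [308. 157.] 20 260 [308. 146.] 20 290 [307. 135.] 20 320 [307. 124.] 
30 200 [310. 169.] 30 230 [310. 159.] 30 260 [309. 148.] 30 290 [309. 137.] 30 320 [309. 126.]
```

View pics/b1c.png

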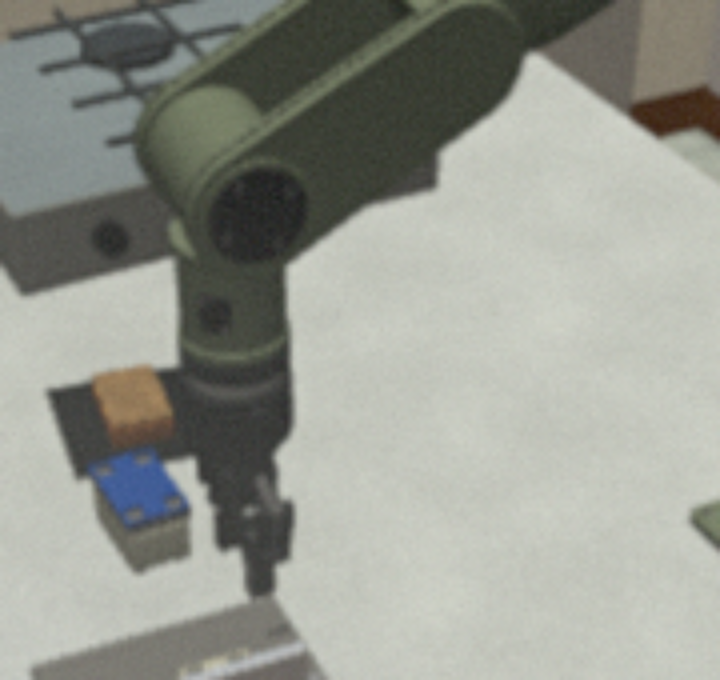

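Request:
step_arm(rows=[-0.0005, -0.0005, -0.01, 0, 0, 0, 0.3, 0, 0, -0.006, 0, 0, 0, 0.3, 0, 0, -0.003, 0, 0, 0, 0.3, 0, 0, 0, 0, 0, 0, 0.3, 0, 0, 0, 0, 0, 0, 0.3])

```text
time_s: 50.75
tcp_pos: [559.1, -65.6, 40.6]
ee_rot: [-1.57, 0.042, -0.04]
wrist_force: [-0.5, 0.1, -1.6]
grip_width: 0.673
```

Request:
step_arm(rows=[0, 0, -0.0025, 0, 0, 0, 0.3, 0, 0, 0, 0, 0, 0, 0.3])

```text
time_s: 50.92
tcp_pos: [559.7, -65.7, 39.5]
ee_rot: [-1.571, 0.04, -0.042]
wrist_force: [-2.0, 0.4, 3.3]
grip_width: 0.672
```

Seated at the expected height. Release, rise, and clear away to the front.

Request:
step_arm(rows=[0, 0, 0, 0, 0, 0, 0.8, 0, 0, 0, 0, 0, 0, 1, 0, 0, 0, 0, 0, 0, 1, 0, 0, 0, 0, 0, 0, 1, 0, 0, 0.01, 0, 0, 0, 1])

```text
time_s: 51.33
tcp_pos: [557.9, -65.4, 47.3]
ee_rot: [-1.57, 0.044, -0.038]
wrist_force: [0.7, 0.6, -1.0]
grip_width: 1.001
```

Request:
step_arm(rows=[0, 0, 0.03, 0, 0, 0, 1, 0, 0, 0.035, 0, 0, 0, 1, 0, 0, 0.035, 0, 0, 0, 1, 0, 0, 0.03, 0, 0, 0, 1, -0.03, 0, 0, 0, 0, 0, 1])

```text
time_s: 51.75
tcp_pos: [537.7, -66.5, 186.3]
ee_rot: [-1.572, 0.025, -0.056]
wrist_force: [1.4, -0.2, 0.2]
grip_width: 1.001
```

Request:
step_arm(rows=[-0.04, 0, 0, 0, 0, 0, 1, -0.04, 0, 0, 0, 0, 0, 1, -0.04, 0, 0, 0, 0, 0, 1, -0.03, -0.03, 0.02, 0, 0, 0, 1, 0, -0.04, 0.02, 0, 0, 0, 1])

```text
time_s: 52.17
tcp_pos: [375.7, -126.8, 214.7]
ee_rot: [-1.567, 0.043, -0.033]
wrist_force: [1.4, 0.8, -0.0]
grip_width: 1.002
```

Request:
step_arm(rows=[0, -0.04, 0.02, 0, 0, 0, 1, 0, -0.04, 0.02, 0, 0, 0, 1, 0, -0.04, 0, 0, 0, 0, 1, 0, -0.04, 0, 0, 0, 0, 1, 0, 0, 0, 0, 0, 0, 1])

```text
time_s: 52.58
tcp_pos: [382.8, -290.3, 253.3]
ee_rot: [-1.575, 0.043, -0.047]
wrist_force: [1.2, -0.4, -0.0]
grip_width: 1.0
```

```bash
python3 - <<'E'
from avg import *
L=dict(top3=(564.4,42,-.053,132),open=(559,-66,-.053,12))
for n in("top","scene"):
    s=avg(n,4)
    for k,v in L.items(): r=fit([s],[box(29,45,65+v[3])],v[:3],mode="blue",rng=3);print(n,k,np.round(r[0],3),round(r[1],2))
    print("triv",np.round(fit([s],[box(30,45,31)],(479,-465,-.166),mode="tan")[0],3),"mat",np.round(fit([s],[box(70,75,3)],(479,-465,-.17))[0],3))
    cv2.imwrite(f"pics/f{n}.png",np.clip(s["pixels"][:,:,::-1],0,255).astype(np.uint8))
    x,y,w,h,k=(280,180,110,100,7) if n=="top" else (230,160,120,130,6)
    cv2.imwrite(f"pics/fc{n}.png",cv2.resize(np.clip(s["pixels"][y:y+h,x:x+w,::-1]*(1.5 if n=="top" else 1),0,255).astype(np.uint8),None,fx=k/1.4,fy=k/1.4,interpolation=cv2.INTER_CUBIC))
    for l in("mug","jar","shaker","tumbler"): print(l,[(round(r["conf"],2),np.round(unproj(s,[r["position"]],0)[0][:2])) for r in mark_of(l,n)[:1]])
E
```

```text
top top3 [ 5.63895e+02  4.25170e+01 -4.80000e-02] 0.4
top open [ 5.57992e+02 -6.54660e+01 -6.20000e-02] 0.35
triv [ 4.80327e+02 -4.70136e+02 -2.90000e-01] mat [ 4.77350e+02 -4.63948e+02 -1.55000e-01]
mug [(0.77, array([624., 449.]))]
jar [(0.87, array([697., 298.]))]
shaker [(0.6, array([399., 163.]))]
tumbler [(0.86, array([ 658., -413.]))]
scene top3 [ 5.64172e+02  4.22950e+01 -6.20000e-02] 0.3
scene open [561.654 -71.265  -0.   ] 0.76
triv [ 4.79858e+02 -4.65584e+02 -1.70000e-01] mat [ 4.79038e+02 -4.66273e+02 -1.69000e-01]
mug [(0.81, array([618., 444.]))]
jar [(0.74, array([695., 303.]))]
shaker [(0.64, array([ 473., -486.]))]
tumbler [(0.91, array([ 657., -422.]))]
```

View pics/ftop.png

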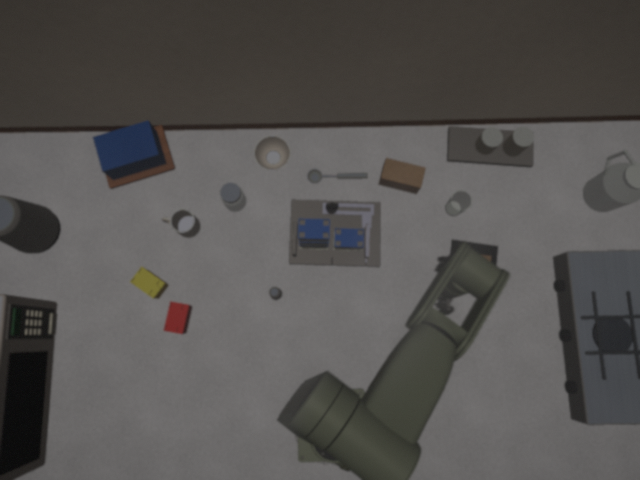

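View pics/fcscene.png

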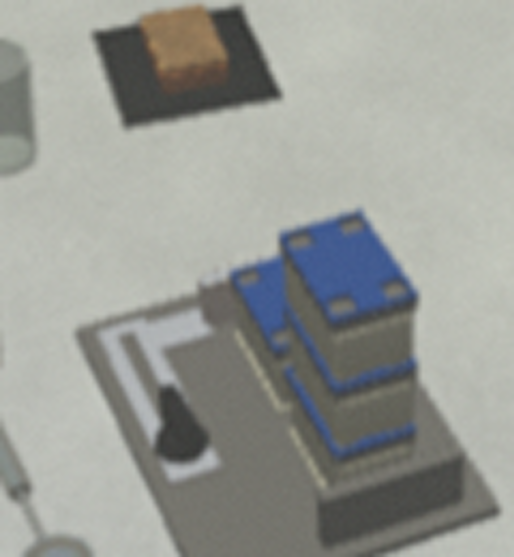

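View pics/fctop.png

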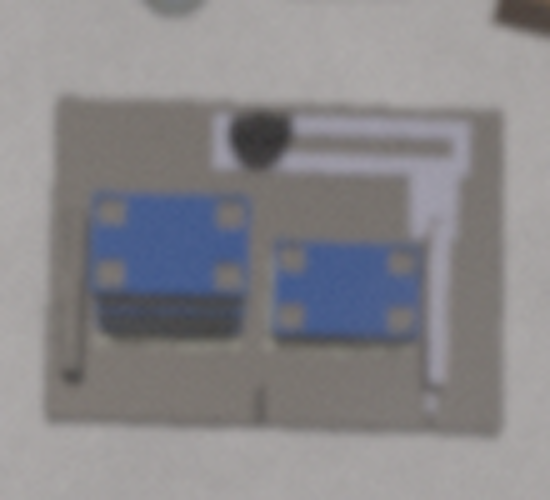

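```bash
python3 -c "
from plant import *
print(close_job())"
```

```text
the job is handed in; nothing more can be done
None
```

The job is done and handed in at about 53 s, with the arm clear of everything. Four blue tubs were out, so I used the two-stack mark. The one thing my checks disagreed on is the exact rail position.

**What I did, in order**
- **Trivet:** I moved it from the wall bay onto the mat. While I was at the rail and knob it got knocked about 4 cm aside. I spotted this in the pictures and put it back before stacking any tub.
- **Rail and knob:** I slid the rail to the two-stack mark. I then turned the knob clockwise until the resisting torque rose to about 1.8 N m at the stop.
- **Tubs:** Three are stacked in the wall bay and the fourth is in the open bay. Each one touched down at the height expected for feet sitting in the recesses.

**What the last checks showed**
- **Trivet:** The scene camera puts it about 1 mm from the middle of the mat. The arm was over the mat in the top picture, so that reading was no use.
- **Wall stack:** Both cameras put the top tub within about 1 mm of the bottom one and square to the dock.
- **Open-bay tub:** It shows within about 1 mm of its place in the top camera. The stack hides it in the scene camera, and that fit disagreed.
- **Rail:** The top camera put the rail on the mark, within about 1 mm. The scene camera read 2 to 3 mm short, and the arm's own position fell in between. I left it there.
- **Knob:** That it is tight rests on the torque rise. The pictures show the bar turned crosswise but cannot settle the last few degrees.
- **Other things:** The mug, jar, shaker, tumbler and the red and yellow look-alikes show in the same places in the last top picture as in the first. The network's scene reading for the shaker was a false hit.

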